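# Hold an arbor up to the inspection lens

### The job

Push the inspection lens along its rail by the upright pin behind it until it clicks home against the end stop. Then draw the flanged arbor (the one with the broad disc) out of its slanted sleeve, turn it level and hold it up crosswise in front of the lens, the middle of its disc on the lens's axis and about 60 mm from the glass. Finish while holding it still there in the gripper, clear of everything else; leave the plain arbor and the other things on the bench alone.

Things in the scene. Friction and masses are not known exactly. Their poses are not given: they have to be found in the camera images.
- stand_a: Fixed holder of the flanged arbor. Cast base 120 (x) x 80 x 12 mm with a dark steel sleeve (outside 32 mm, octagonal bore 20 across flats, length 60, open ends) leaning 45 degrees towards the holder's own +x, roughly away from the robot. Origin: centre of the underside, z up; sleeve mouth centre at (12, 0, 84) mm. Which holder is nearer the lens rail varies.
- stand_b: Fixed holder of the plain arbor. Cast base 120 (x) x 80 x 12 mm with a dark steel sleeve (outside 32 mm, octagonal bore 20 across flats, length 60, open ends) leaning 45 degrees towards the holder's own +x, roughly away from the robot. Origin: centre of the underside, z up; sleeve mouth centre at (12, 0, 84) mm. Which holder is nearer the lens rail varies.
- flanged_arbor: Round steel bar 152 mm long, about 380 g, with a broad disc. Origin: centre of the shank's end (in the sleeve); own z along the bar to the nose (uppermost at the start, leaning 45 degrees). Along z: shank 16 mm dia. 0-58 mm; collar 26 dia. 58-64, resting on the sleeve mouth; neck 18 dia. 64-120 (grip at 92, near the balance point); disc 44 dia. 120-128; nose 22 dia. 128-152.
- disc_centre (a point): Centre of the flanged arbor's disc, on its axis 124 mm from the shank's end; axes as the arbor's. The shank sits loose by 4 mm in the slippery plastic-lined bore, so it droops up to 5 degrees; only weight keeps it there: pull it 60 mm or more straight along its own z to free it.
- plain_arbor: Bystander: a similar steel arbor in the other holder, same shank, collar and neck (18 mm dia.) but with no disc, the neck running on plain to the end; 152 mm long, own z along the bar to the head, origin at the shank's end. Leave in its sleeve.
- station: Fixed lens station: two steel rail bars along its own y on a base plate 75 (x) x 270 (y) mm, rail tops 30 mm above the bench, end stop 45 mm high at the -y end. Origin: on the bench, right below the lens's middle when the carriage is home; z up; base spans y = -53 to +217 mm.
- carriage (a joint): Travel (m) of the lens carriage along the rail towards the station's own -y: 0 = far (+y) end, 0.12 = home against the end stop; starts between 0 and 0.05. Drag about 1.5 N; at about 0.106 to 0.114 a spring ball resists (5 to 8 N), then snaps over and keeps it pressed home.
- pin_top (a point): Top centre of the upright steel push pin on the carriage: 16 mm dia., top 115 mm above the bench, free for its upper 65 mm. It stands 80 mm behind (station +y) the lens's middle and moves with the carriage; axes as the station's. Pinch it from above or push it from its +y side.
- lens_glass (a point): Centre of the lens's front glass: black upright ring 56 mm dia., 30 mm long, axis level along the station's y, 140 mm above the bench (ring top 168). It moves with the carriage. Axes as the station's: x crosswise and level, z up. The glass looks to -y; the viewing point is at y = -60 mm in this point's frame.
- oil_bottle: Bystander: small amber bottle, 48 mm dia., 100 mm high, origin under its centre.
- wood_case: Bystander: closed wooden case 90 x 120 x 45 mm, origin under its centre.
- screwdriver: Bystander: screwdriver lying on the bench near the robot, along its own x.
Things that resemble listed ones, but are neither listed nor needed, are in the scene too. What is shaped like the flanged_arbor but pink, red or yellow is not meant.

How it is judged (in metres and radians):
On the way, in this order (a step that is already met when the one before it is completed fails the run):
1. the lens carriage is slid until it clicks home (value of joint carriage above 0.116 m), for 0.2 s.
2. the flanged arbor is drawn out: its shank's end is above the sleeve mouth's height and it touches neither holder (height (world z) of flanged_arbor above 0.088 m and contact force between flanged_arbor and stand_a below 0.1 N and contact force between flanged_arbor and stand_b below 0.1 N and contact force between flanged_arbor and the fingers above 0.5 N), for 0.2 s.
At the end, for the whole second after the job is handed in: Carriage home (within 4 mm); flanged arbor held by the fingers, at rest, touching nothing else, level within 12 degrees, crosswise to the lens axis within 15 degrees (either way round), disc centre 35 to 85 mm before the glass and within 18 mm of its axis sideways and in height (value of joint carriage above 0.116 m and x of disc_centre in the frame of lens_glass between -0.018 and 0.018 m and y of disc_centre in the frame of lens_glass between -0.085 and -0.035 m and z of disc_centre in the frame of lens_glass between -0.018 and 0.018 m and angle between flanged_arbor's own z axis and vertical between 1.361 and 1.781 rad and angle between the z axis of flanged_arbor and the x axis of lens_glass, either way round below 0.26 rad and contact force between flanged_arbor and the fingers above 1 N and linear speed of flanged_arbor below 0.02 m/s and angular speed of flanged_arbor below 0.15 rad/s and contact force between flanged_arbor and stand_a below 0.2 N and contact force between flanged_arbor and stand_b below 0.2 N and contact force between flanged_arbor and station below 0.2 N and contact force between flanged_arbor and plain_arbor below 0.2 N and contact force between flanged_arbor and oil_bottle below 0.2 N and contact force between flanged_arbor and wood_case below 0.2 N and contact force between flanged_arbor and screwdriver below 0.2 N); the arm keeps its last pose, push and grip.
It fails at once if the plain arbor is displaced (30 mm) (distance of plain_arbor from where it was at the start of the episode above 0.03 m).
It fails at once if oil_bottle is pushed away (30 mm) (distance of oil_bottle from where it was at the start of the episode above 0.03 m).
It fails at once if wood_case is pushed away (30 mm) (distance of wood_case from where it was at the start of the episode above 0.03 m).
It fails at once if screwdriver is pushed away (30 mm) (distance of screwdriver from where it was at the start of the episode above 0.03 m).
It also fails if it takes over 58 s, if anything falls off the work surface, if the arm or the gripper's body presses on something with over 40 N, if the wrist force passes 120 N, or if a joint passes its speed limit or range.

### The arm

A 6-joint arm with a two-finger parallel gripper is mounted at the origin on the work surface. World frame = base frame: x ahead of the robot, y to its left, z up, the work surface at z = 0. Lengths are in mm, angles in rad, forces in N, time in s.
With the tool pointing down it reaches from about 350 to 775 mm from the base axis. Payload 7.3 kg.
Tool frame: the origin (TCP) lies at the very end of the fingers, on their centre line; the grasp point (between the pads) lies 19 mm behind it; x points along the fingers, y is the direction in which the jaws open and shut, and the axes are right-handed (so a half turn about x gives the same grasp; the last joint's range is limited). The gripper opens to 92 mm and grips with 3 to 60 N. Pads are 19 mm wide; open, the fingers measure 130 mm over their backs; the gripper's body (75 mm by 190 mm) begins 47 mm behind the grasp point.
Start: joints at [1.121, 0.342, 1.524, -0, 1.275, -0.146], TCP at [157.039, 500.985, 199.541] pointing down, gripper open.
Joint ranges: [-2.53, 2.53], [-0.77, 2.02], [0.04, 2.7], [-1, 4.14], [0.28, 2.66], [-3.11, 3.11]. Speed limits (rad/s): [2.57, 2.57, 3.14, 3.14, 3.14, 3.14].

### API

Orientations are given as [roll, pitch, yaw] about the fixed x, y, z axes, in that order (R = Rz(yaw) Ry(pitch) Rx(roll)).
In Python, from plant import sensors, capture, bot gives the robot as it stands.
- The arm moves only by the shell command python3 -m crank 'ROWS' [OPENING]. ROWS is JSON, a list of rows, each an object of numbers: "dx", "dy", "dz": the shift along the tool's x, y, z in cm; "spin": the turn about the tool's x in rad. A call has 1 to 20 rows; each row is the pose to reach, as a shift and turn from the pose commanded when the call began, along the tool's axes at that moment; what a row does not reach only later rows make up. A row lasts 1/12 s, in which the tool goes at most 41.7 mm and 7.16 degrees, less where a joint would pass 70% of its speed; a pose out of reach is approached as far as the arm can. A call with a gripper value outside its range is refused whole. OPENING is the opening in per cent of the stroke, from 0 (shut) to 100 (fully open), set as the call begins (- or left out, the last holds). The fingers move at their own pace and stop on an object; the grip force is fixed at half the most. Time passes only in rows, so rows that repeat a pose let the fingers close. It gives the time, the measured TCP pose, the force and the opening at its end, in the units of the state.
- sensors.get_obs(): the state, without advancing time (a new reading comes with each control period).
- capture(name): name is "scene" or "top" or "wrist"; returns a dict with "frame" (420x560x3 uint8, blue, green, red), "vfov" (degrees; the focal length in pixels is half the picture's height over the tangent of half this angle, whatever the lens; pixels are square), "cx", "cy" (the principal point, pixels), "view" (4x4, takes a point from world to camera coordinates); the wrist camera has in their place "mount" (4x4, takes a point from camera to tool coordinates, whose origin is the TCP and whose axes are the tool frame's). Camera axes: x right, y down, z forward; pixel columns grow to the right and rows downward; lengths in mm; the calibration is good to about 2 mm. A picture is of the moment at which its call begins: read the wrist's pose just before it. There is no depth.
- bot.close_job(): hands the job in, once; it reports no verdict.
The state is a dict: "time": time; "joint_positions": joint angles; "dq": joint speeds; "tau": joint torques, N m; "tool_pos": TCP position; "tcp_rot": TCP orientation; "contact_force": force on the tool from outside, world axes, zero at the start; "moment": the same for the moment, N m; "grip_width": finger opening in mm.
Only numpy, scipy, OpenCV 4.12 (cv2) and the standard library are available. Lean on these libraries where they do the work, as an engineer would, in place of code of your own. Each camera call takes 0.05 s, during which the arm holds its last target.

## Working session

There is one attempt and no reset: what is moved stays moved. The work goes in short steps, Python scripts to look and compute and a shell command to move; the robot and the scene stay as the last step left them, time stands still between calls to the robot, and variables do not carry over. Pictures are saved under pics/ and viewed, and the job is handed in when it is done.

```bash
ls; mkdir -p pics
python3 - <<'E'
from plant import sensors, capture, bot
import cv2,json,numpy as np,pickle
print(sensors.get_obs())
for n in ["scene","top","wrist"]:
    c=capture(n); cv2.imwrite(f"pics/{n}0.png",c["frame"]); pickle.dump(c,open(f"pics/{n}0.pkl","wb"))
    print(n,{k:(np.round(v,3).tolist() if not np.isscalar(v) else v) for k,v in c.items() if k!="frame"})
E
```

```text
pics
{'time': 0.0, 'joint_positions': array([ 1.12099580e+00,  3.42750113e-01,  1.52501207e+00, -2.52787921e-05,
        1.27540271e+00, -1.45987107e-01]), 'dq': array([-0.00031679,  0.00063263, -0.0002635 ,  0.00104016, -0.00062144,
       -0.0008662 ]), 'tau': array([-2.53816552e-04, -4.31237519e+01, -2.44215328e+01,  7.17201247e-02,
        5.59447089e-02, -7.49255651e-05]), 'tool_pos': array([156.84221598, 500.55296009, 198.83251298]), 'tcp_rot': array([-1.70141016,  1.56922391, -2.0052162 ]), 'contact_force': array([0.35536967, 0.00566717, 0.38935264]), 'moment': array([-0.01917453, -0.00733055, -0.00691903]), 'grip_width': 91.71429116740269}
scene {'vfov': 49.691654131073136, 'cx': 272.0814114400003, 'cy': 215.07177842000124, 'view': [[-0.512, 0.859, -0.006, 276.006], [0.697, 0.412, -0.588, -281.35], [-0.502, -0.305, -0.809, 1275.83], [0.0, 0.0, 0.0, 1.0]]}
top {'vfov': 50.130329522386255, 'cx': 279.87789424963813, 'cy': 207.10599430682433, 'view': [[0.002, -1.0, -0.001, -42.786], [-0.996, -0.002, -0.089, 482.697], [0.089, 0.001, -0.996, 1188.987], [0.0, 0.0, 0.0, 1.0]]}
wrist {'vfov': 61.416164115067104, 'cx': 281.4031320912078, 'cy': 208.57457178666382, 'mount': [[-0.0, -0.259, 0.966, -185.25], [1.0, -0.0, 0.0, 1.393], [0.0, 0.966, 0.259, -71.359], [0.0, 0.0, 0.0, 1.0]]}
```

View pics/scene0.png

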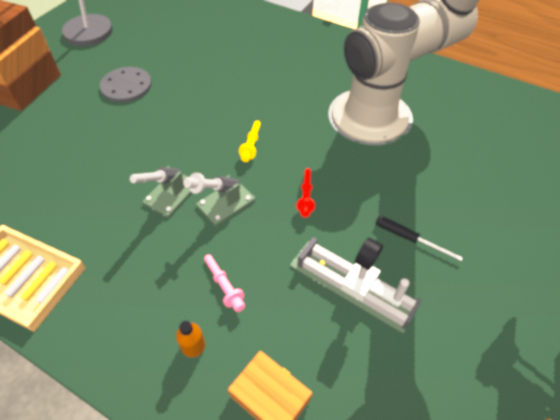

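View pics/top0.png

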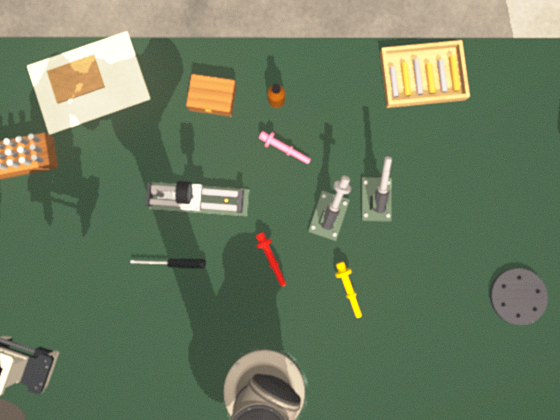

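View pics/wrist0.png

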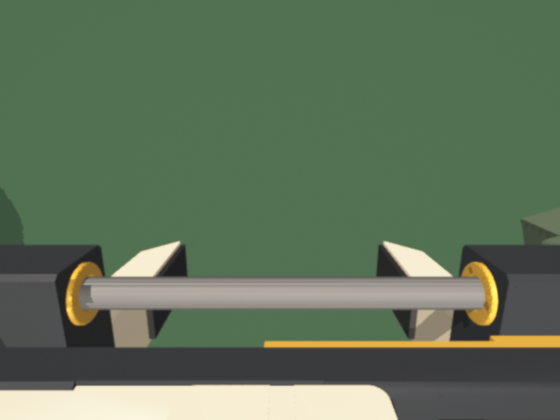

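The decoys (pink, red and yellow) lie on the bench. Two stands hold grey arbors, at top (328,210) and (380,195). I'll enlarge those and the station.

Run:
```python
import cv2,numpy as np
s=cv2.imread("pics/scene0.png");t=cv2.imread("pics/top0.png")
r=lambda im,x,y,w,h,k:cv2.resize(im[y:y+h,x:x+w],(w*k,h*k),interpolation=cv2.INTER_CUBIC)
cv2.imwrite("pics/c1.png",r(t,300,145,110,100,7))
cv2.imwrite("pics/c2.png",r(s,120,140,150,100,5))
a=r(t,140,170,120,55,6);b=r(s,285,225,150,110,5)
cv2.imwrite("pics/c3.png",a);cv2.imwrite("pics/c4.png",b)
```

```text
(no output)
```

View pics/c1.png

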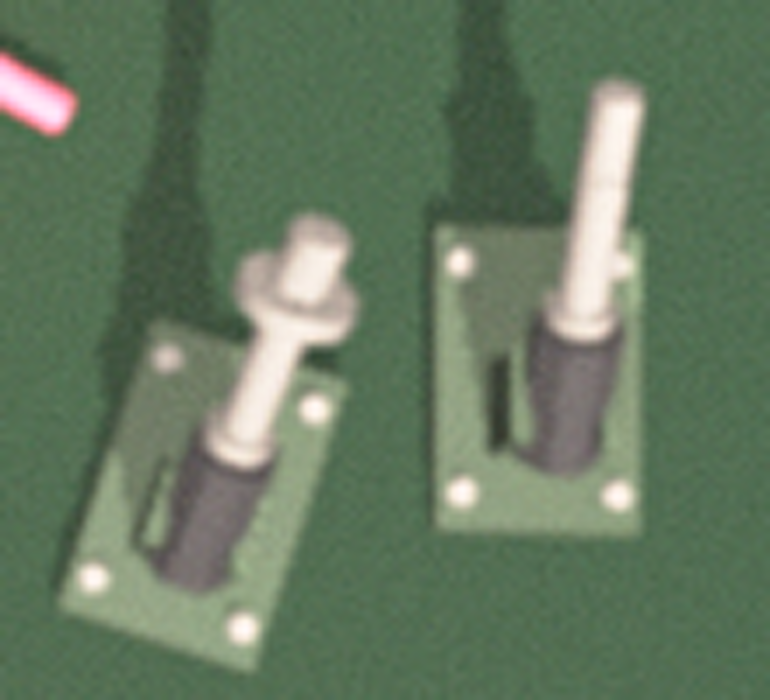

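View pics/c2.png

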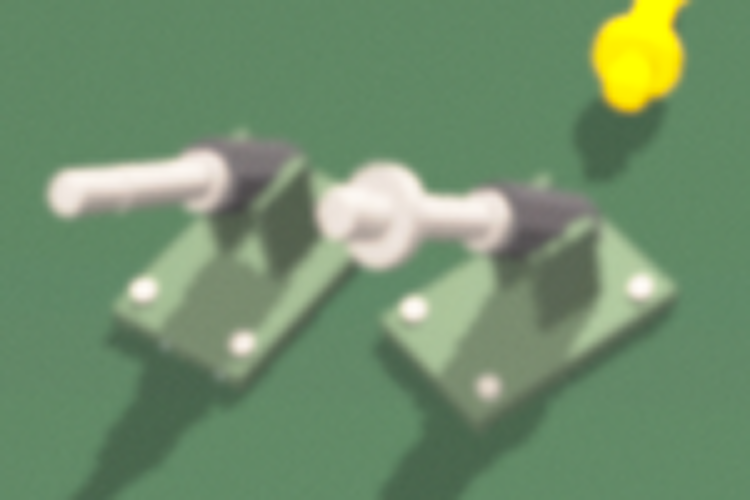

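View pics/c3.png

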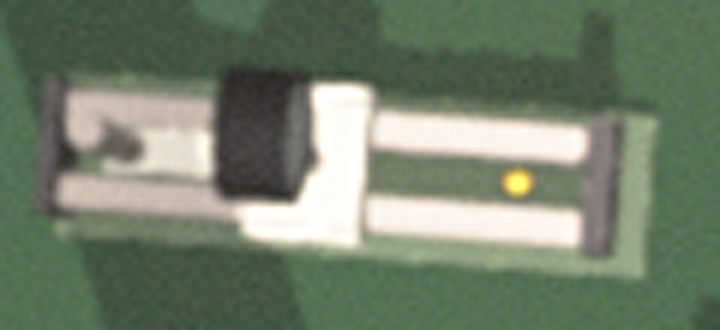

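View pics/c4.png

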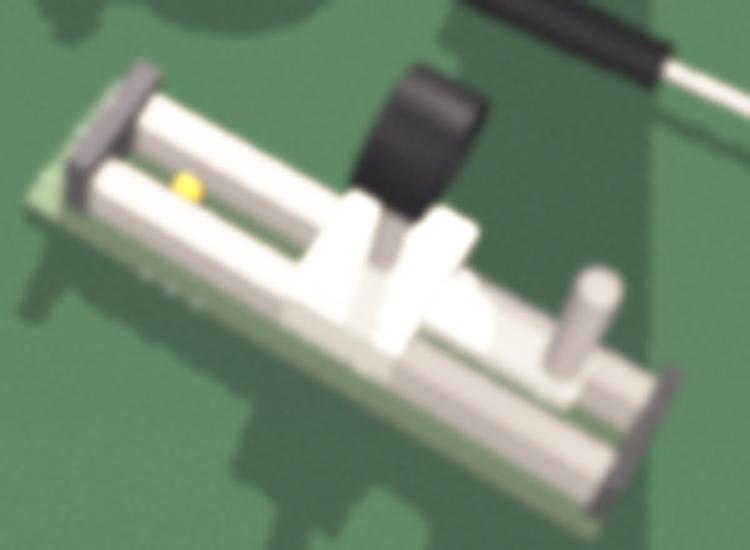

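```bash
cat > h.py <<'E'
import numpy as np,pickle,cv2
def cam(n):
    c=pickle.load(open(f"pics/{n}.pkl","rb")); c["f"]=210/np.tan(np.radians(c["vfov"]/2)); return c
def ray(c,p,T=None):
    d=np.array([(p[0]-c["cx"])/c["f"],(p[1]-c["cy"])/c["f"],1.])
    V=np.linalg.inv(c["view"]) if T is None else T
    return V[:3,3],V[:3,:3]@d/np.linalg.norm(d)
def plane(c,p,z):
    o,d=ray(c,p); return o+d*(z-o[2])/d[2]
def tri(*rs):
    A=np.zeros((3,3));b=np.zeros(3)
    for o,d in rs:
        P=np.eye(3)-np.outer(d,d);A+=P;b+=P@o
    x=np.linalg.solve(A,b); return x,max(np.linalg.norm((np.eye(3)-np.outer(d,d))@(x-o)) for o,d in rs)
def proj(c,X):
    q=c["view"]@np.append(X,1); return c["f"]*q[0]/q[2]+c["cx"],c["f"]*q[1]/q[2]+c["cy"]
def cp(X,k,off): return ((X[0]+.5)/k-.5+off[0],(X[1]+.5)/k-.5+off[1])
E
python3 - <<'E'
from h import *
np.set_printoptions(precision=1,suppress=True)
t=cam("top0");s=cam("scene0")
T1=lambda *p:cp(p,7,(300,145)); S2=lambda *p:cp(p,5,(120,140)); T3=lambda *p:cp(p,6,(140,170)); S4=lambda *p:cp(p,5,(285,225))
for n,a,b in [("nose",T1(322,225),S2(338,215)),("disc",T1(298,298),S2(382,216)),("collar",T1(240,447),S2(490,222)),
  ("p_head",T1(620,95),S2(65,195)),("p_collar",T1(585,318),S2(210,180))]:
    print(n,*tri(ray(t,a),ray(s,b)))
print("stand_a top corners z12",[plane(t,T1(*p),12) for p in [(152,322),(347,380),(62,607),(255,668)]])
print("scene",[plane(s,S2(*p),12) for p in [(380,320),(478,425),(677,290)]])
print("stand_b",[plane(t,T1(*p),12) for p in [(437,227),(643,228),(437,528),(640,533)]])
print("screws b",[plane(t,T1(*p),12) for p in [(460,262),(462,492),(618,495)]])
print("pin top",plane(t,T3(108,128),115),plane(s,S4(602,285),115), tri(ray(t,T3(108,128)),ray(s,S4(602,285))))
print("rail lines z30",[plane(t,T3(*p),30) for p in [(375,112),(585,130),(368,232),(582,245)]])
print("scene rails z30",[plane(s,S4(*p),30) for p in [(152,97),(330,200),(110,163),(290,265)]])
print("endstop top z45",[plane(t,T3(*p),45) for p in [(590,115),(620,118),(585,253),(612,256)]])
print("far top",[plane(t,T3(*p),45) for p in [(45,75),(65,75),(38,212),(58,212)]])
print("ring top",[plane(t,T3(*p),168) for p in [(222,68),(308,75)]], [plane(t,T3(*p),140) for p in [(220,130),(310,140)]])
E
```

```text
nose [ 546.4 -201.3  143.3] 0.4481489718476545
disc [ 524.4 -196.8  122.6] 0.9443764602162462
collar [ 475.  -180.9   77.6] 0.5679420199211871
p_head [ 594.  -307.8  140.6] 1.0021805100820402
p_collar [ 521.8 -306.5   79.7] 0.9837632228193299
stand_a top corners z12 [array([ 529.1, -154.4,   12. ]), array([ 506.6, -230. ,   12. ]), array([ 418.2, -119. ,   12. ]), array([ 394.9, -193.3,   12. ])]
scene [array([ 510.1, -229. ,   12. ]), array([ 536.4, -153.8,   12. ]), array([ 422.8, -116.9,   12. ])]
stand_b [array([ 566.7, -265.8,   12. ]), array([ 566.5, -346.2,   12. ]), array([ 449.1, -264.2,   12. ]), array([ 447.3, -342.7,   12. ])]
screws b [array([ 553. , -274.6,   12. ]), array([ 463.1, -274.1,   12. ]), array([ 462. , -334.5,   12. ])]
pin top [514.3 263.5 115. ] [516.1 273.9 115. ] (array([513.8, 269.8, 108. ]), np.float64(4.479493427340451))
rail lines z30 [array([532.4, 167.5,  30. ]), array([524.5,  73.4,  30. ]), array([478.5, 169.7,  30. ]), array([472.9,  74.1,  30. ])]
scene rails z30 [array([477.1,  72.4,  30. ]), array([484.4, 161.1,  30. ]), array([515.8,  72.5,  30. ]), array([521., 160.,  30.])]
endstop top z45 [array([529.3,  69.8,  45. ]), array([528. ,  56.5,  45. ]), array([468.1,  71.3,  45. ]), array([466.8,  59.4,  45. ])]
far top [array([546.6, 311.3,  45. ]), array([546.6, 302.4,  45. ]), array([485.7, 312.6,  45. ]), array([485.7, 303.8,  45. ])]
ring top [array([531.8, 204.3, 168. ]), array([529.1, 170.1, 168. ])] [array([510.5, 211. , 140. ]), array([506.5, 174.4, 140. ])]
```

```bash
cat >> h.py <<'E'
from scipy.spatial.transform import Rotation as Rn
def pose(o): return np.array(o["tool_pos"]),Rn.from_euler("xyz",o["tcp_rot"]).as_matrix()
def delta(o,target,yaxis_deg):
    p,R=pose(o); d=R.T@(np.array(target)-p)/10
    cur=np.degrees(np.arctan2(R[1,1],R[0,1])); 
    # spin about tool x (down): + spin turns tool y clockwise seen from above if x down
    a=(yaxis_deg-cur+90)%180-90; sg=np.sign(R[2,0])
    return dict(d_cm=np.round(d,2),cur=round(cur,1),spin=round(np.radians(a)*sg,3))
E
python3 - <<'E'
from h import *
from plant import sensors
np.set_printoptions(precision=3,suppress=True)
o=sensors.get_obs();p,R=pose(o);print(p,"\n",R)
t=cam("top0")
T3=lambda *p:cp(p,6,(140,170))
print([plane(t,T3(*p),8) for p in [(658,115),(645,275),(52,235)]])
print(delta(o,[515,268,200],-4.2))
E
```

```text
[156.902 500.684 199.006] 
 [[-0.     0.299  0.954]
 [-0.001  0.954 -0.299]
 [-1.    -0.001 -0.   ]]
[array([534.207,  42.283,   8.   ]), array([461.075,  47.562,   8.   ]), array([478.653, 317.1  ,   8.   ])]
{'d_cm': array([ -0.09, -11.49,  41.13]), 'cur': np.float64(72.6), 'spin': np.float64(1.34)}
```

```bash
python3 -m crank '[{"dx":0,"dy":-2,"dz":4,"spin":0.12},{"dx":0,"dy":-4,"dz":8,"spin":0.24},{"dx":0,"dy":-5,"dz":12,"spin":0.36},{"dx":0,"dy":-6,"dz":16,"spin":0.48},{"dx":0,"dy":-7,"dz":20,"spin":0.6},{"dx":0,"dy":-8,"dz":24,"spin":0.72},{"dx":0,"dy":-9,"dz":28,"spin":0.84},{"dx":0,"dy":-10,"dz":31.5,"spin":0.96},{"dx":0,"dy":-10.5,"dz":35,"spin":1.08},{"dx":0,"dy":-11,"dz":38,"spin":1.2},{"dx":0,"dy":-11.5,"dz":40,"spin":1.3},{"dx":0,"dy":-11.5,"dz":41,"spin":1.34},{"dx":0,"dy":-11.5,"dz":41,"spin":1.34},{"dx":0,"dy":-11.5,"dz":41,"spin":1.34},{"dx":0,"dy":-11.5,"dz":41,"spin":1.34}]' 50
python3 - <<'E'
from plant import sensors, capture
import cv2,pickle
o=sensors.get_obs();c=capture("wrist");c["obs"]=o;pickle.dump(c,open("pics/w1.pkl","wb"));cv2.imwrite("pics/w1.png",c["frame"]);print(o)
E
```

```text
time: 1.4
tool_pos: [512.9, 269.0, 199.3]
tcp_rot: [-1.477, 1.57, -3.119]
contact_force: [-0.3, -0.6, 0.2]
grip_width: 45.9
{'time': 1.4, 'joint_positions': array([3.50505190e-01, 4.42788583e-01, 1.36890572e+00, 3.37047611e-04,
       1.33086028e+00, 4.21430819e-01]), 'dq': array([ 0.01046677, -0.00968558,  0.00207026, -0.00176633,  0.00071099,
        0.00354075]), 'tau': array([-6.99837282e-01, -4.84159040e+01, -2.52027851e+01,  4.64531290e-02,
       -2.56737991e-02,  5.86034512e-03]), 'tool_pos': array([512.92162027, 268.99095245, 199.28118869]), 'tcp_rot': array([-1.4773403 ,  1.56978022, -3.11914251]), 'contact_force': array([-0.33483095, -0.6088614 ,  0.15362754]), 'moment': array([-0.08243164,  0.09227658, -0.05322316]), 'grip_width': 45.86928666404924}
```

View pics/w1.png

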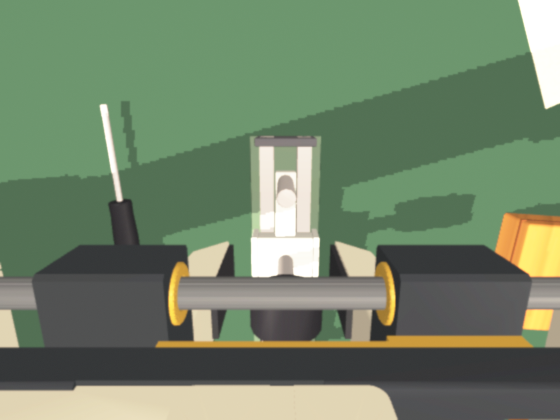

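The pin top shows at (287,198) and the rails run straight up the picture, so the yaw is right. I'll cast this ray onto z=115.

```bash
cat >> h.py <<'E'
def wT(c):
    p,R=pose(c["obs"]);T=np.eye(4);T[:3,:3]=R;T[:3,3]=p;return T@np.array(c["mount"])
def wplane(c,px,z):
    o,d=ray(c,px,wT(c)); return o+d*(z-o[2])/d[2]
def wproj(c,X):
    q=np.linalg.inv(wT(c))@np.append(X,1); return c["f"]*q[0]/q[2]+c["cx"],c["f"]*q[1]/q[2]+c["cy"]
E
python3 - <<'E'
from h import *
np.set_printoptions(precision=1,suppress=True)
c=cam("w1");r=c["frame"]
cv2.imwrite("pics/w1c.png",cv2.resize(r[120:245,220:350],None,fx=5,fy=5,interpolation=cv2.INTER_CUBIC))
print("pin",wplane(c,(287,198),115), tri(ray(cam("top0"),cp((108,128),6,(140,170))),ray(cam("scene0"),cp((602,285),5,(285,225))),ray(c,(287,198),wT(c))))
a,b=wplane(c,(258,150),30),wplane(c,(258,228),30);print(a,b,np.degrees(np.arctan2(*(a-b)[:2])))
a,b=wplane(c,(312,150),30),wplane(c,(312,228),30);print(a,b,np.degrees(np.arctan2(*(a-b)[:2])))
p,R=pose(c["obs"]);print(np.degrees(np.arctan2(R[1,1],R[0,1])))
E
```

```text
pin [516.3 276.5 115. ] (array([514.5, 271.5, 105.6]), np.float64(5.349270918709783))
[490.8 307.3  30. ] [483.6 226.2  30. ] 5.050785147996364
[544.3 303.5  30. ] [540.4 222.1  30. ] 2.790760146627771
-4.0683401585837125
```

View pics/w1c.png

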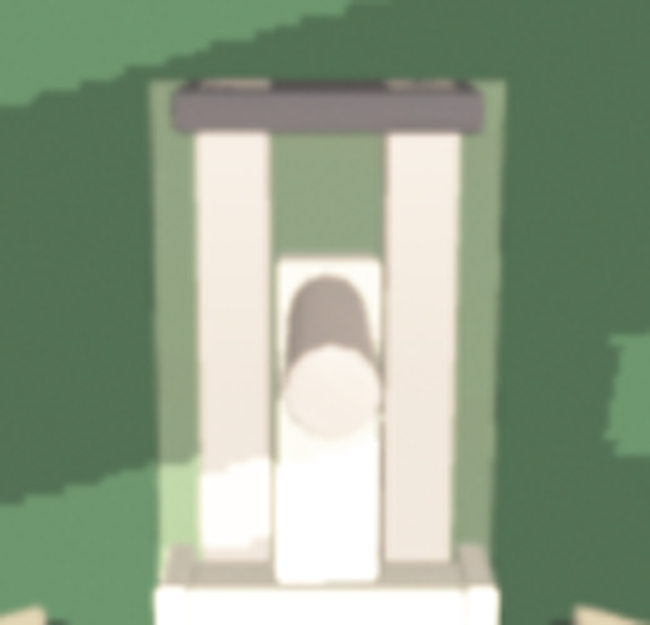

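```bash
python3 -c "
from h import *
from plant import sensors
o=sensors.get_obs();print(delta(o,[516,275,78],-4))"
```

```text
{'d_cm': array([12.15,  0.28, -0.6 ]), 'cur': np.float64(-4.1), 'spin': np.float64(-0.001)}
```

```bash
python3 -m crank '[{"dy":0.3,"dz":-0.6},{"dx":3,"dy":0.3,"dz":-0.6},{"dx":6,"dy":0.3,"dz":-0.6},{"dx":9,"dy":0.3,"dz":-0.6},{"dx":11,"dy":0.3,"dz":-0.6},{"dx":12.1,"dy":0.3,"dz":-0.6},{"dx":12.1,"dy":0.3,"dz":-0.6}]' 50
python3 -m crank '[{},{},{},{},{},{}]' 0
python3 - <<'E'
from plant import sensors, capture
import cv2,pickle
o=sensors.get_obs();c=capture("wrist");c["obs"]=o;pickle.dump(c,open("pics/w2.pkl","wb"));cv2.imwrite("pics/w2.png",c["frame"])
E
```

```text
invalid input at $[0]: expected keys dx, dy, dz, spin
invalid input at $[0]: expected keys dx, dy, dz, spin
```

View pics/w2.png

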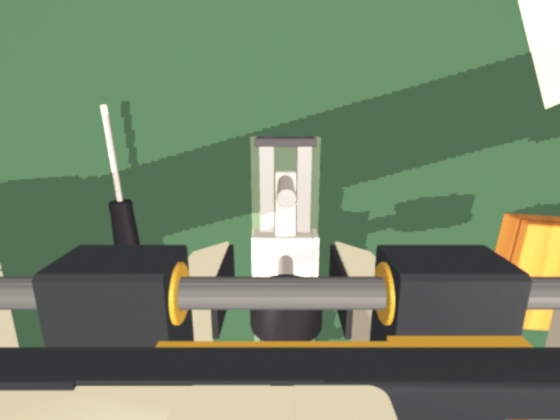

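Every row needs all four keys. The picture shows nothing moved, so I'll retype the move.

```bash
python3 -m crank '[{"dx":0,"dy":0.3,"dz":-0.6,"spin":0},{"dx":3,"dy":0.3,"dz":-0.6,"spin":0},{"dx":6,"dy":0.3,"dz":-0.6,"spin":0},{"dx":9,"dy":0.3,"dz":-0.6,"spin":0},{"dx":11,"dy":0.3,"dz":-0.6,"spin":0},{"dx":12.1,"dy":0.3,"dz":-0.6,"spin":0},{"dx":12.1,"dy":0.3,"dz":-0.6,"spin":0}]' 50 && python3 -m crank '[{"dx":0,"dy":0,"dz":0,"spin":0},{"dx":0,"dy":0,"dz":0,"spin":0},{"dx":0,"dy":0,"dz":0,"spin":0},{"dx":0,"dy":0,"dz":0,"spin":0},{"dx":0,"dy":0,"dz":0,"spin":0},{"dx":0,"dy":0,"dz":0,"spin":0}]' 0
python3 - <<'E'
from plant import sensors, capture
import cv2,pickle
o=sensors.get_obs();c=capture("wrist");c["obs"]=o;pickle.dump(c,open("pics/w2b.pkl","wb"));cv2.imwrite("pics/w2b.png",c["frame"])
E
```

```text
time: 2.08
tool_pos: [515.7, 274.5, 76.3]
tcp_rot: [-1.171, 1.566, -2.814]
contact_force: [0.1, -1.1, 0.6]
grip_width: 46.1
time: 2.58
tool_pos: [516.9, 274.6, 79.4]
tcp_rot: [-2.653, 1.57, 1.987]
contact_force: [-3.5, 0.4, 6.2]
grip_width: 14.3
```

View pics/w2b.png

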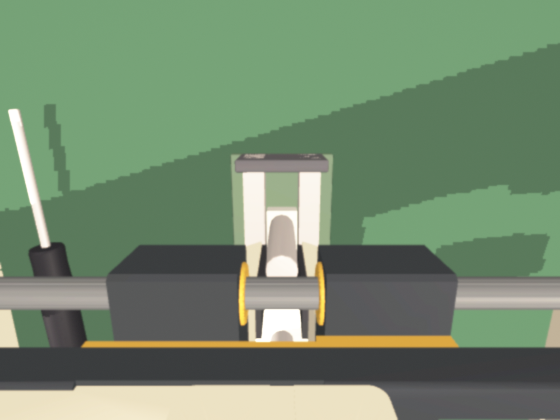

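The pin is pinched between the pads at about (283,265), reading 14 mm wide. Next I push along tool +z.

```bash
python3 -m crank '[{"dx":0,"dy":0,"dz":0.5,"spin":0},{"dx":0,"dy":0,"dz":1,"spin":0},{"dx":0,"dy":0,"dz":1.7,"spin":0},{"dx":0,"dy":0,"dz":2.4,"spin":0},{"dx":0,"dy":0,"dz":3.1,"spin":0},{"dx":0,"dy":0,"dz":3.8,"spin":0},{"dx":0,"dy":0,"dz":4.5,"spin":0},{"dx":0,"dy":0,"dz":5.2,"spin":0},{"dx":0,"dy":0,"dz":5.9,"spin":0},{"dx":0,"dy":0,"dz":6.6,"spin":0},{"dx":0,"dy":0,"dz":7.2,"spin":0},{"dx":0,"dy":0,"dz":7.6,"spin":0},{"dx":0,"dy":0,"dz":7.9,"spin":0}]' 0
python3 -m crank '[{"dx":0,"dy":0,"dz":0.2,"spin":0},{"dx":0,"dy":0,"dz":0.4,"spin":0},{"dx":0,"dy":0,"dz":0.6,"spin":0},{"dx":0,"dy":0,"dz":0.8,"spin":0},{"dx":0,"dy":0,"dz":1.0,"spin":0},{"dx":0,"dy":0,"dz":1.2,"spin":0}]' 0
```

```text
time: 3.72
tool_pos: [511.2, 195.6, 79.4]
tcp_rot: [-2.995, 1.57, 1.644]
contact_force: [-3.8, 1.9, 6.2]
grip_width: 14.6
time: 4.22
tool_pos: [510.5, 186.1, 79.5]
tcp_rot: [2.976, 1.566, 1.333]
contact_force: [-3.6, 8.5, 5.5]
grip_width: 14.6
```

```bash
python3 -m crank '[{"dx":0,"dy":0,"dz":0.2,"spin":0},{"dx":0,"dy":0,"dz":0.4,"spin":0},{"dx":0,"dy":0,"dz":0.6,"spin":0},{"dx":0,"dy":0,"dz":0.8,"spin":0},{"dx":0,"dy":0,"dz":1.0,"spin":0}]' 0
python3 -m crank '[{"dx":0,"dy":0,"dz":0.15,"spin":0},{"dx":0,"dy":0,"dz":0.3,"spin":0},{"dx":0,"dy":0,"dz":0.4,"spin":0}]' 0
python3 - <<'E'
from plant import sensors, capture
import cv2,pickle
for n in("scene","top"):
    c=capture(n);pickle.dump(c,open(f"pics/{n}1.pkl","wb"));cv2.imwrite(f"pics/{n}1.png",c["frame"])
    x,y,w,h=(285,225,150,110) if n=="scene" else (140,170,120,60)
    cv2.imwrite(f"pics/{n}1c.png",cv2.resize(c["frame"][y:y+h,x:x+w],None,fx=5,fy=5,interpolation=cv2.INTER_CUBIC))
E
```

```text
time: 4.63
tool_pos: [510.1, 179.4, 79.6]
tcp_rot: [3.006, 1.56, 1.361]
contact_force: [-2.4, 32.2, 1.7]
grip_width: 14.3
time: 4.88
tool_pos: [510.1, 179.1, 79.7]
tcp_rot: [2.989, 1.554, 1.344]
contact_force: [-2.3, 36.7, -1.4]
grip_width: 14.5
```

View pics/scene1c.png

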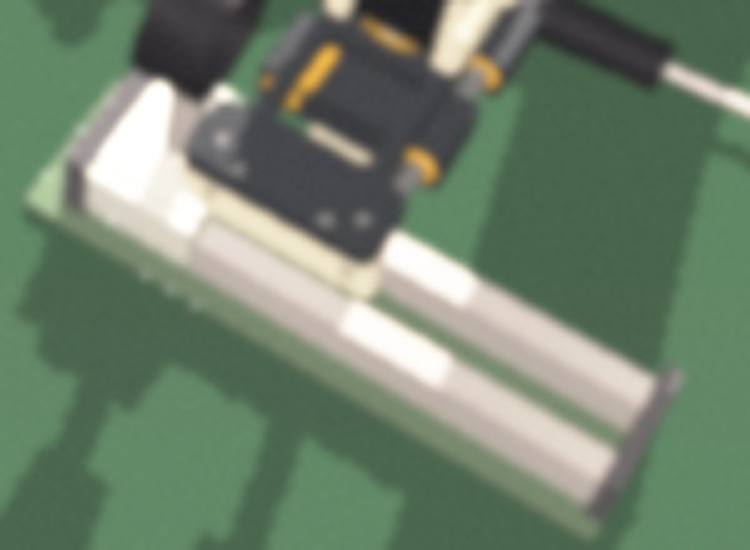

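The white carriage block sits against the stop (crop ~(110,150)). The reaction jumped to 37 N and the pin is at y≈179, so it is home. I release and rise.

```bash
python3 -m crank '[{"dx":0,"dy":0,"dz":-0.5,"spin":0},{"dx":0,"dy":0,"dz":-0.9,"spin":0},{"dx":0,"dy":0,"dz":-0.9,"spin":0}]' 50
python3 -m crank '[{"dx":0,"dy":0,"dz":0,"spin":0},{"dx":0,"dy":0,"dz":0,"spin":0},{"dx":-2,"dy":0,"dz":0,"spin":0},{"dx":-5,"dy":0,"dz":0,"spin":0},{"dx":-9,"dy":0,"dz":0,"spin":0},{"dx":-13,"dy":0,"dz":0,"spin":0},{"dx":-14,"dy":0,"dz":0,"spin":0}]' 50
python3 - <<'E'
from plant import sensors
from h import *
np.set_printoptions(precision=3,suppress=True)
o=sensors.get_obs();print(pose(o))
# view pose for arbor: tool behind/above; y axis 72deg
print(delta(o,[470,-178,235],72))
print(o["joint_positions"])
E
```

```text
time: 5.23
tool_pos: [510.5, 179.1, 78.7]
tcp_rot: [1.391, 1.57, -0.252]
contact_force: [0.4, 0.4, 0.5]
grip_width: 30.1
time: 5.82
tool_pos: [513.1, 178.4, 225.1]
tcp_rot: [1.821, 1.56, 0.176]
contact_force: [0.7, 0.1, -0.4]
grip_width: 45.8
(array([513.073, 178.418, 225.08 ]), array([[ 0.01 ,  0.997, -0.074],
       [ 0.002, -0.074, -0.997],
       [-1.   ,  0.01 , -0.003]]))
{'d_cm': array([-1.1 , -1.65, 35.86]), 'cur': np.float64(-4.2), 'spin': np.float64(-1.331)}
[ 0.194  0.351  1.44  -0.     1.341  0.268]
```

```bash
python3 -m crank '[{"dx":-1,"dy":0,"dz":3,"spin":-0.12},{"dx":-1,"dy":0,"dz":6,"spin":-0.24},{"dx":-1,"dy":-0.5,"dz":10,"spin":-0.36},{"dx":-1,"dy":-0.5,"dz":14,"spin":-0.48},{"dx":-1,"dy":-1,"dz":18,"spin":-0.6},{"dx":-1,"dy":-1,"dz":22,"spin":-0.72},{"dx":-1,"dy":-1.5,"dz":26,"spin":-0.84},{"dx":-1,"dy":-1.5,"dz":30,"spin":-0.96},{"dx":-1,"dy":-1.6,"dz":33,"spin":-1.08},{"dx":-1,"dy":-1.6,"dz":35,"spin":-1.2},{"dx":-1,"dy":-1.6,"dz":35.9,"spin":-1.3},{"dx":-1,"dy":-1.6,"dz":35.9,"spin":-1.33},{"dx":-1,"dy":-1.6,"dz":35.9,"spin":-1.33},{"dx":-1,"dy":-1.6,"dz":35.9,"spin":-1.33},{"dx":-1,"dy":-1.6,"dz":35.9,"spin":-1.33}]' 50
python3 - <<'E'
from plant import sensors, capture
from h import *
o=sensors.get_obs();c=capture("wrist");c["obs"]=o;pickle.dump(c,open("pics/w3.pkl","wb"));cv2.imwrite("pics/w3.png",c["frame"]);print(pose(o),o["joint_positions"])
c=cam("w3")
for X in ([473.6,-177.8,84],[494.5,-187,94.6],[523.5,-196.5,122],[546,-201.5,143]): print(wproj(c,X))
for n in("scene","top"):
    c=capture(n);pickle.dump(c,open(f"pics/{n}2.pkl","wb"));cv2.imwrite(f"pics/{n}2.png",c["frame"])
E
```

```text
time: 7.07
tool_pos: [468.0, -178.1, 228.4]
tcp_rot: [2.571, 1.57, 2.254]
contact_force: [-0.2, -0.1, -0.1]
grip_width: 45.7
(array([ 467.97827148, -178.07434719,  228.36566722]), array([[-1.90518044e-04,  3.10985205e-01,  9.50414734e-01],
       [ 2.33847867e-04,  9.50414739e-01, -3.10985160e-01],
       [-9.99999955e-01,  1.63004174e-04, -2.53794384e-04]])) [-5.16856663e-01  2.75391412e-01  1.53814635e+00  1.12446473e-04
  1.32833608e+00 -1.77145056e+00]
(np.float64(281.9039431223518), np.float64(196.6911684837122))
(np.float64(279.54172954792733), np.float64(222.68809614429202))
(np.float64(279.44054676258827), np.float64(264.52725870752226))
(np.float64(282.00063748682754), np.float64(299.6112490952918))
```

View pics/w3.png

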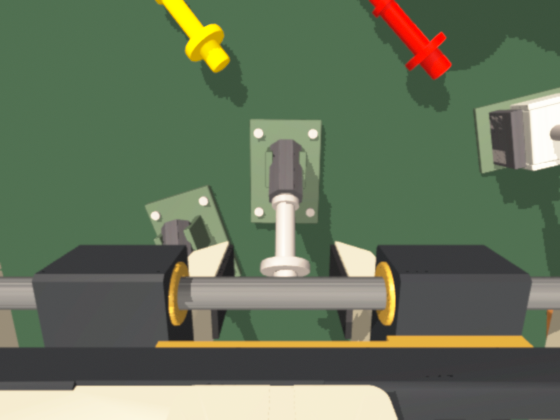

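View pics/scene2.png

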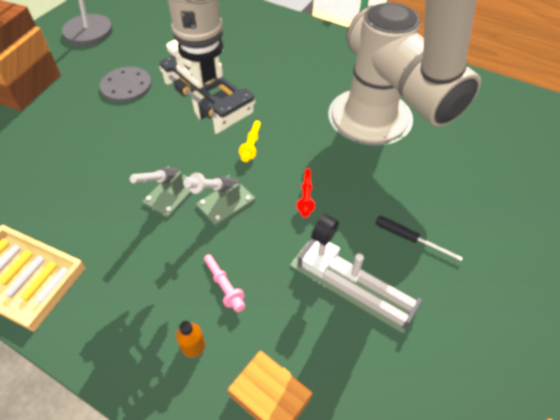

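Wrist view: the flanged arbor has its collar at (285,201) and its disc at (285,267), in the stand nearer the rail. It is grey-white with a disc, so it fits. The bar without a disc at the left, in the stand at (180,230), is the plain one. I'll take an enlarged crop to confirm and measure.

Run:
```python
from h import *
c=cam("w3");cv2.imwrite("pics/w3c.png",cv2.resize(c["frame"][110:280,230:345],None,fx=5,fy=5,interpolation=cv2.INTER_CUBIC)[:,:])
cv2.imwrite("pics/w3c.png",cv2.resize(cv2.imread("pics/w3c.png")[250:850],None,fx=1,fy=1))
```

View pics/w3c.png

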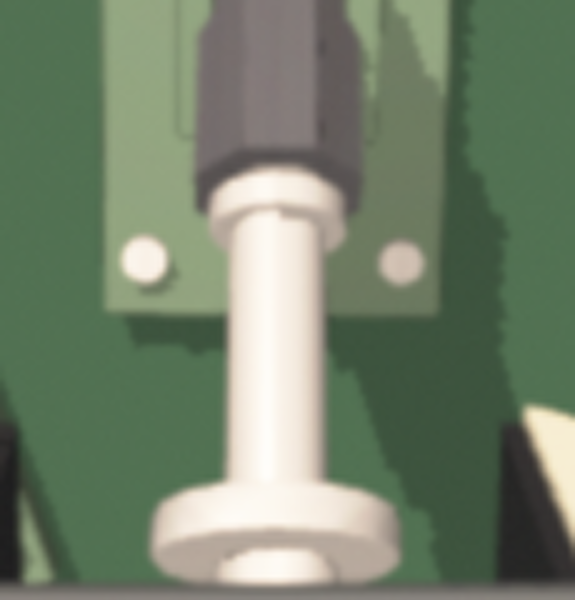

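Run:
```python
from h import *
np.set_printoptions(precision=1,suppress=True)
t=cam("top0");s=cam("scene0");w=cam("w3");W=wT(w)
T1=lambda *p:cp(p,7,(300,145)); S2=lambda *p:cp(p,5,(120,140))
a=[("disc",T1(298,298),S2(382,216),(285.2,264)),("collar",T1(240,447),S2(490,222),(285.4,201.5))]
P={}
for n,p,q,r in a:
    R=[ray(t,p),ray(s,q),ray(w,r,W)]
    print(n,tri(*R),tri(R[0],R[1]),tri(R[1],R[2]),tri(R[0],R[2])); P[n]=tri(*R)[0]
d=P["disc"]-P["collar"];L=np.linalg.norm(d);d/=L;print(L,d,np.degrees(np.arcsin(d[2])),np.degrees(np.arctan2(d[1],d[0])))
print("grip83",P["disc"]-41*d)
# screws of stand a from wrist for check of plane z~14
for p in [(144,260),(401,262)]: print(wplane(w,(p[0]/5+230,p[1]/5+160),14), [plane(t,T1(*q),14) for q in [(166,358),(315,409)]])
```

```text
disc (array([ 524.5, -194.6,  123.7]), np.float64(3.3487615798326)) (array([ 524.4, -196.8,  122.6]), np.float64(0.9443764602162462)) (array([ 525.1, -193.7,  124.3]), np.float64(2.798073845254378)) (array([ 523.3, -193.3,  125.6]), np.float64(2.258963343916329))
collar (array([ 477.3, -178.2,   82.5]), np.float64(3.4025024310506353)) (array([ 475. , -180.9,   77.6]), np.float64(0.5679420199211871)) (array([ 479.4, -176.7,   84.5]), np.float64(0.7608306877454002)) (array([ 470.7, -174.5,  120.6]), np.float64(0.8165530761494226))
64.77817777125095 [ 0.7 -0.3  0.6] 39.53813140967439 -19.10512799984056
grip83 [ 494.6 -184.2   97.6]
[ 498.2 -214.2   14. ] [array([ 514.8, -159.5,   14. ]), array([ 495.1, -217.2,   14. ])]
[ 517.4 -157.    14. ] [array([ 514.8, -159.5,   14. ]), array([ 495.1, -217.2,   14. ])]
```

```bash
python3 -m crank '[{"dx":0,"dy":0.2,"dz":1.5,"spin":0},{"dx":0,"dy":0.2,"dz":2.9,"spin":0},{"dx":2,"dy":0.2,"dz":2.9,"spin":0},{"dx":4,"dy":0.2,"dz":2.9,"spin":0},{"dx":6,"dy":0.2,"dz":2.9,"spin":0},{"dx":8,"dy":0.2,"dz":2.9,"spin":0},{"dx":9,"dy":0.2,"dz":2.9,"spin":0},{"dx":9,"dy":0.2,"dz":2.9,"spin":0},{"dx":9,"dy":0.2,"dz":2.9,"spin":0}]' 60
python3 - <<'E'
from plant import sensors, capture
from h import *
o=sensors.get_obs();c=capture("wrist");c["obs"]=o;pickle.dump(c,open("pics/w4.pkl","wb"));cv2.imwrite("pics/w4.png",c["frame"]);print(pose(o)[0])
E
```

```text
time: 7.97
tool_pos: [496.6, -185.1, 138.8]
tcp_rot: [2.457, 1.571, 2.143]
contact_force: [0.7, -0.0, -0.1]
grip_width: 54.9
[ 496.55517666 -185.13103354  138.77430337]
```

View pics/w4.png

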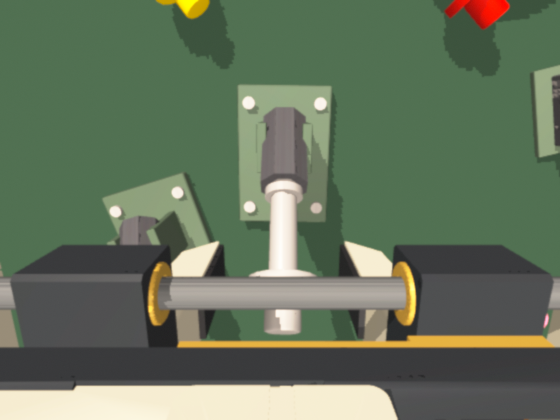

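Run:
```python
from h import *
c=cam("w4");d=np.array([.728,-.252,.637]);D=np.array([524.5,-194.6,123.7])
for n,L in(("collarface",64),("86",86),("disc",124),("nose",152)): print(n,np.round(wproj(c,D+(L-124)*d),1))
cv2.imwrite("pics/w4c.png",cv2.resize(c["frame"][170:340,220:350],None,fx=4.5,fy=3.5,interpolation=cv2.INTER_CUBIC))
```

```text
collarface [280.  195.5]
86 [279.5 225.1]
disc [278.4 281.9]
nose [277.6 329.2]
```

View pics/w4c.png

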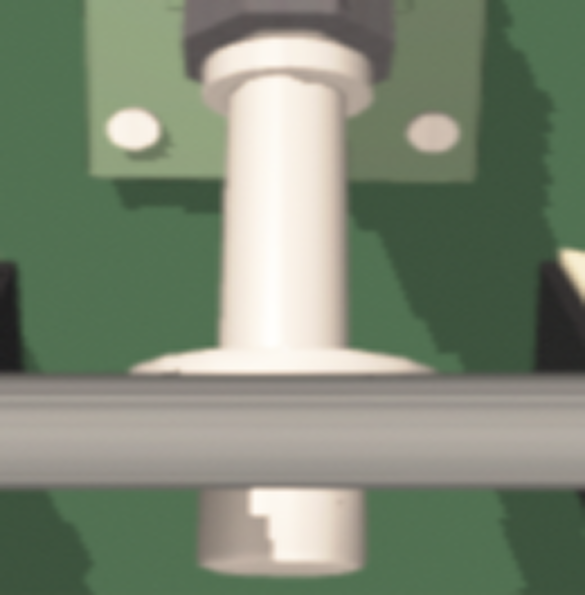

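The v positions match (nose ~331 against 329 predicted, collar face ~195 against 195.5) and the bar is centred between the fingers. I descend and close.

```bash
python3 -m crank '[{"dx":1.5,"dy":0,"dz":0,"spin":0},{"dx":3,"dy":0,"dz":0,"spin":0},{"dx":4,"dy":0,"dz":0,"spin":0},{"dx":5,"dy":0,"dz":0,"spin":0},{"dx":5.5,"dy":0,"dz":0,"spin":0},{"dx":5.5,"dy":0,"dz":0,"spin":0},{"dx":5.5,"dy":0,"dz":0,"spin":0}]' 60
python3 -m crank '[{"dx":0,"dy":0,"dz":0,"spin":0},{"dx":0,"dy":0,"dz":0,"spin":0},{"dx":0,"dy":0,"dz":0,"spin":0},{"dx":0,"dy":0,"dz":0,"spin":0},{"dx":0,"dy":0,"dz":0,"spin":0},{"dx":0,"dy":0,"dz":0,"spin":0},{"dx":0,"dy":0,"dz":0,"spin":0}]' 0
python3 - <<'E'
from plant import sensors, capture
from h import *
o=sensors.get_obs();print(o["moment"]);c=capture("scene");cv2.imwrite("pics/s5.png",c["frame"]);cv2.imwrite("pics/s5c.png",cv2.resize(c["frame"][100:260,110:300],None,fx=4,fy=3.7,interpolation=cv2.INTER_CUBIC))
c=capture("wrist");cv2.imwrite("pics/w5.png",c["frame"])
E
```

```text
time: 8.6
tool_pos: [496.6, -185.4, 83.8]
tcp_rot: [0.077, 1.57, -0.237]
contact_force: [0.5, 0.2, -0.4]
grip_width: 55.2
time: 9.18
tool_pos: [496.4, -185.3, 83.6]
tcp_rot: [0.949, 1.571, 0.635]
contact_force: [0.2, 0.7, 0.8]
grip_width: 13.0
[ 0.07484553  0.00147462 -0.01164255]
```

View pics/s5c.png

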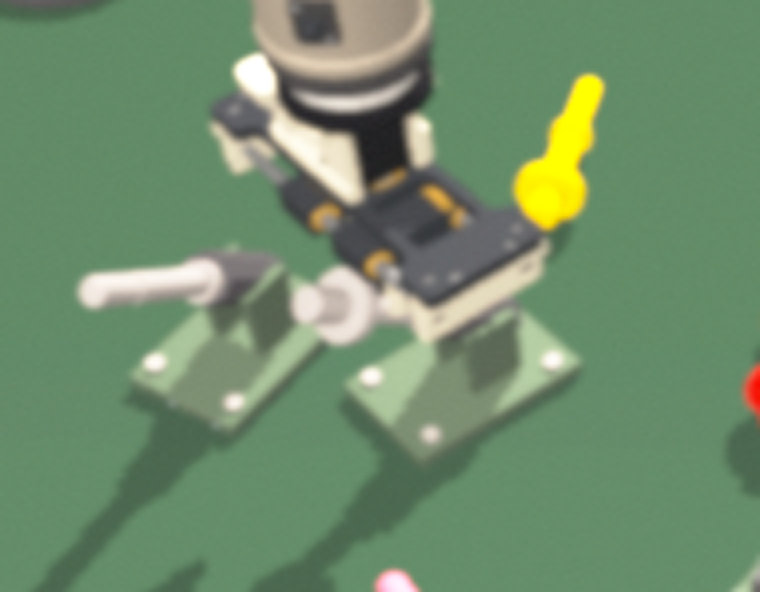

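View pics/w5.png

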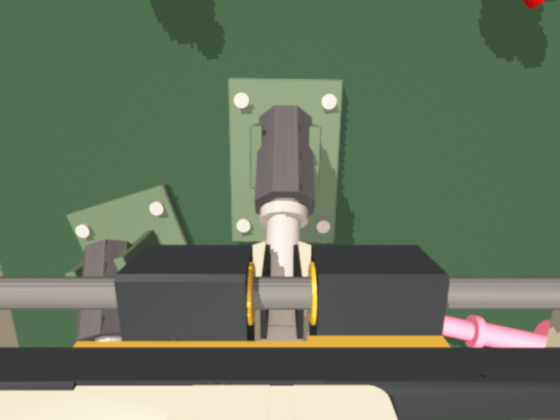

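```bash
python3 -m crank '[{"dx":0,"dy":0,"dz":0,"spin":0},{"dx":0,"dy":0,"dz":0,"spin":0},{"dx":0,"dy":0,"dz":0,"spin":0}]' 0
python3 -c "
from h import *
im=cv2.imread('pics/w5.png');cv2.imwrite('pics/w5c.png',cv2.resize(im[180:350,220:350],None,fx=4.5,fy=3.5,interpolation=cv2.INTER_CUBIC))"
```

```text
time: 9.53
tool_pos: [496.3, -185.2, 83.6]
tcp_rot: [2.204, 1.571, 1.89]
contact_force: [-0.6, 0.9, 1.7]
grip_width: 10.3
```

View pics/w5c.png

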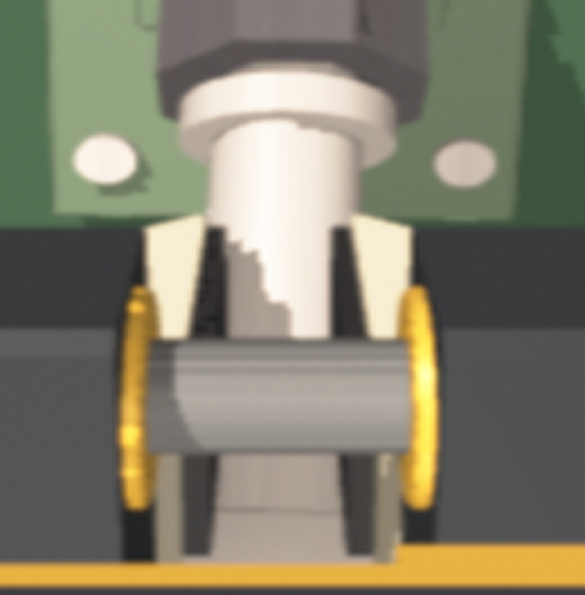

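Run:
```python
from plant import sensors, capture
from h import *
c=capture("wrist");o=sensors.get_obs();print(o["grip_width"],o["contact_force"],o["moment"]);cv2.imwrite("pics/w6.png",c["frame"])
cv2.imwrite('pics/w6c.png',cv2.resize(c["frame"][180:350,220:350],None,fx=4.5,fy=3.5,interpolation=cv2.INTER_CUBIC))
a=cv2.imread("pics/w5.png").astype(int);print(np.abs(a-c["frame"]).sum(2)[180:260,220:350].mean())
c=capture("scene");cv2.imwrite("pics/s6c.png",cv2.resize(c["frame"][150:230,130:270],None,fx=5.5,fy=5.5,interpolation=cv2.INTER_CUBIC))
```

```text
10.275499576542 [-0.54221148  0.45481346  1.80186924] [ 0.17390057  0.11626845 -0.04004089]
7.117211538461539
```

View pics/w6c.png

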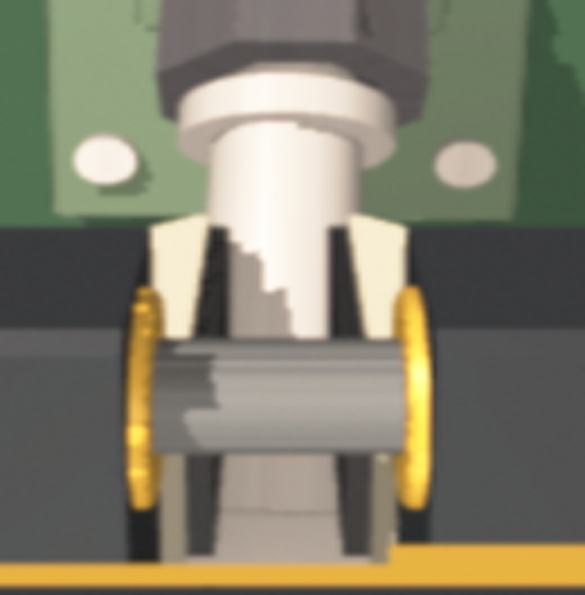

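View pics/s6c.png

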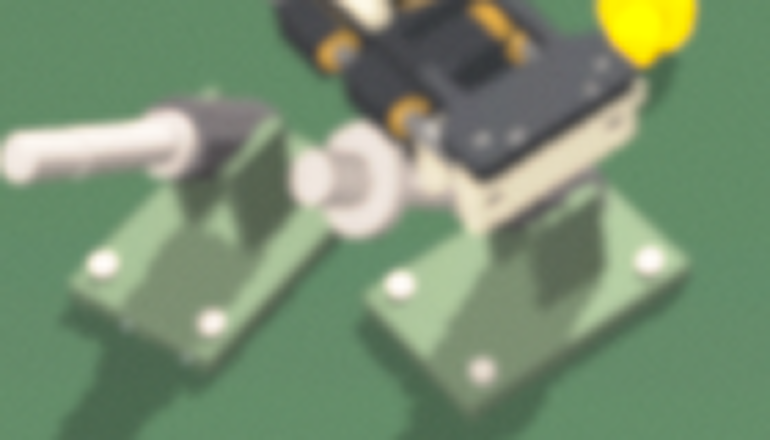

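The bar is unmoved and the pads have sunk a little (10 mm reading, steady). I'll pull a short way along the bar as a test.

```bash
python3 -m crank '[{"dx":-0.3,"dy":0,"dz":0.3,"spin":0},{"dx":-0.6,"dy":0,"dz":0.6,"spin":0},{"dx":-0.9,"dy":0,"dz":0.95,"spin":0},{"dx":-1.2,"dy":0,"dz":1.3,"spin":0},{"dx":-1.5,"dy":0,"dz":1.6,"spin":0},{"dx":-1.5,"dy":0,"dz":1.6,"spin":0}]' 0
python3 - <<'E'
from plant import sensors, capture
from h import *
o=sensors.get_obs();print(o["grip_width"],o["contact_force"],o["moment"]);c=capture("wrist");cv2.imwrite("pics/w7.png",c["frame"])
cv2.imwrite('pics/w7c.png',cv2.resize(c["frame"][120:350,200:370],None,fx=3,fy=2.5,interpolation=cv2.INTER_CUBIC))
c=capture("scene");cv2.imwrite("pics/s7c.png",cv2.resize(c["frame"][150:230,130:270],None,fx=5.5,fy=5.5,interpolation=cv2.INTER_CUBIC))
E
```

```text
time: 10.13
tool_pos: [508.9, -189.0, 97.9]
tcp_rot: [3.031, 1.563, 2.717]
contact_force: [-7.1, 3.0, 5.7]
grip_width: 0.3
0.3178039423223397 [-7.12312277  2.99511089  5.66831386] [0.54435212 1.40774521 0.01479493]
```

View pics/w7c.png

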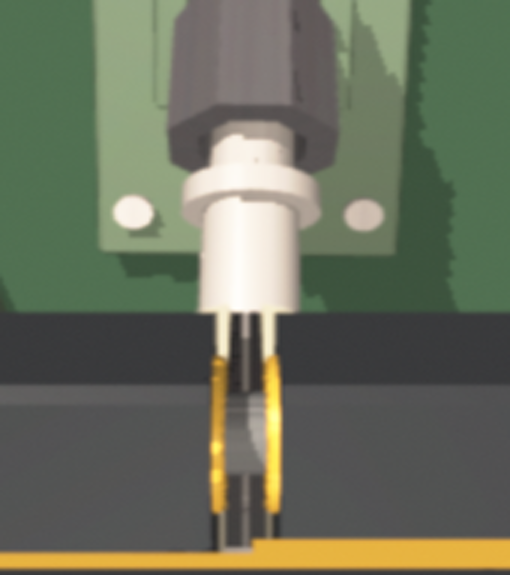

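View pics/s7c.png

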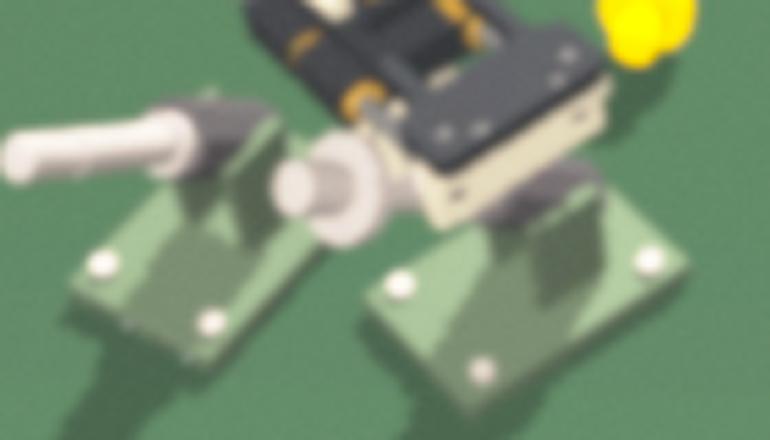

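The fingers slid off: the opening now reads 0.3 mm while the arbor came out only ~10 mm. The axis must lie nearer the fingertips than I estimated. I'll check the fingertip against the bar in the scene view before regripping.

Run:
```python
from h import *
s=cam("scene0")
C=lambda X:tuple(np.round([(proj(s,X)[0]-130+.5)*5.5-.5,(proj(s,X)[1]-150+.5)*5.5-.5],0))
lat=np.array([.311,.95,0]);fw=np.array([.95,-.311,0])
p=np.array([496.3,-185.2,83.6])
print("w6 tip center",C(p),"grasp",C(p+[0,0,19]),"near finger bottom corners front/back",C(p+lat*24+fw*9.5),C(p+lat*24-fw*9.5),"far",C(p-lat*24+fw*9.5))
d=np.array([.728,-.252,.637]);D=np.array([524.5,-194.6,123.7])
print("disc",C(D),"nose",C(D+28*d),"85",C(D-39*d),"coll",C(D-60*d))
p=np.array([508.9,-189,97.9])
print("w7 tip",C(p),C(p+lat*19+fw*9.5),C(p+lat*19-fw*9.5))
```

```text
w6 tip center (np.float64(445.0), np.float64(210.0)) grasp (np.float64(440.0), np.float64(180.0)) near finger bottom corners front/back (np.float64(462.0), np.float64(257.0)) (np.float64(500.0), np.float64(233.0)) far (np.float64(392.0), np.float64(188.0))
disc (np.float64(372.0), np.float64(184.0)) nose (np.float64(318.0), np.float64(181.0)) 85 (np.float64(442.0), np.float64(186.0)) coll (np.float64(478.0), np.float64(188.0))
w7 tip (np.float64(415.0), np.float64(205.0)) (np.float64(424.0), np.float64(245.0)) (np.float64(463.0), np.float64(220.0))
```

Run:
```python
from h import *
a=cam("scene2")["frame"]
cv2.imwrite("pics/s2c.png",cv2.resize(a[20:140,150:280],None,fx=5,fy=5,interpolation=cv2.INTER_CUBIC))
s=cam("scene2");lat=np.array([.311,.95,0]);fw=np.array([.95,-.311,0]);p=np.array([468,-178.1,228.4])
C=lambda X:tuple(np.round([(proj(s,X)[0]-150+.5)*5-.5,(proj(s,X)[1]-20+.5)*5-.5],0))
for l in(-42,-23,23,42):
  print(l,C(p+lat*l+fw*9.5),C(p+lat*l-fw*9.5),"up40",C(p+lat*l+fw*9.5+[0,0,40]))
```

```text
-42 (np.float64(238.0), np.float64(528.0)) (np.float64(276.0), np.float64(507.0)) up40 (np.float64(224.0), np.float64(452.0))
-23 (np.float64(266.0), np.float64(552.0)) (np.float64(303.0), np.float64(531.0)) up40 (np.float64(252.0), np.float64(477.0))
23 (np.float64(334.0), np.float64(613.0)) (np.float64(372.0), np.float64(591.0)) up40 (np.float64(323.0), np.float64(538.0))
42 (np.float64(363.0), np.float64(639.0)) (np.float64(401.0), np.float64(616.0)) up40 (np.float64(353.0), np.float64(564.0))
```

View pics/s2c.png

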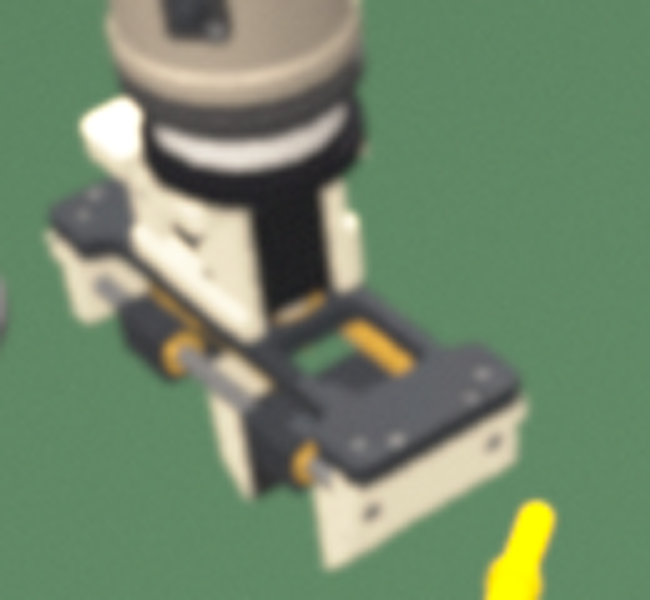

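Run:
```python
from h import *
s=cam("scene2");lat=np.array([.311,.95,0]);fw=np.array([.95,-.311,0]);p=np.array([468,-178.1,228.4])
C=lambda X:tuple(np.round([(proj(s,X)[0]-150+.5)*5-.5,(proj(s,X)[1]-20+.5)*5-.5],0))
for z in(20,40,66,86,100): print(z,"plate",C(p+lat*95+fw*37+[0,0,z]),C(p+lat*95-fw*37+[0,0,z]),"far plate",C(p-lat*95+fw*37+[0,0,z]),"far finger",C(p-lat*42+fw*9.5+[0,0,z]),C(p-lat*23+fw*9.5+[0,0,z]))
a=cam("wrist0")["frame"];cv2.imwrite("pics/w0c.png",cv2.resize(a[225:350,60:500],None,fx=1.8,fy=3,interpolation=cv2.INTER_CUBIC))
```

```text
20 plate (np.float64(386.0), np.float64(714.0)) (np.float64(539.0), np.float64(619.0)) far plate (np.float64(100.0), np.float64(455.0)) far finger (np.float64(231.0), np.float64(491.0)) (np.float64(259.0), np.float64(515.0))
40 plate (np.float64(381.0), np.float64(677.0)) (np.float64(538.0), np.float64(581.0)) far plate (np.float64(91.0), np.float64(416.0)) far finger (np.float64(224.0), np.float64(452.0)) (np.float64(252.0), np.float64(477.0))
66 plate (np.float64(375.0), np.float64(625.0)) (np.float64(535.0), np.float64(529.0)) far plate (np.float64(78.0), np.float64(363.0)) far finger (np.float64(214.0), np.float64(400.0)) (np.float64(243.0), np.float64(424.0))
86 plate (np.float64(369.0), np.float64(584.0)) (np.float64(534.0), np.float64(488.0)) far plate (np.float64(68.0), np.float64(321.0)) far finger (np.float64(206.0), np.float64(358.0)) (np.float64(236.0), np.float64(382.0))
100 plate (np.float64(366.0), np.float64(554.0)) (np.float64(532.0), np.float64(457.0)) far plate (np.float64(60.0), np.float64(291.0)) far finger (np.float64(201.0), np.float64(327.0)) (np.float64(230.0), np.float64(352.0))
```

View pics/w0c.png

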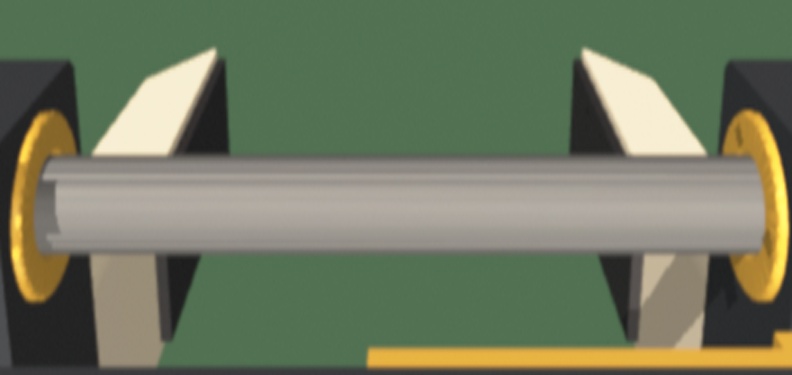

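Both views show the real fingertips ending ~22 mm short of the reported TCP, so the pads held only the bar's upper chord. I open and look again.

```bash
python3 -m crank '[{"dx":-1,"dy":0,"dz":0,"spin":0},{"dx":-2,"dy":0,"dz":-0.8,"spin":0},{"dx":-3,"dy":0,"dz":-1.6,"spin":0},{"dx":-4,"dy":0,"dz":-1.6,"spin":0},{"dx":-4,"dy":0,"dz":-1.6,"spin":0},{"dx":-4,"dy":0,"dz":-1.6,"spin":0},{"dx":-4,"dy":0,"dz":-1.6,"spin":0}]' 60
python3 - <<'E'
from plant import sensors, capture
from h import *
o=sensors.get_obs();c=capture("wrist");c["obs"]=o;pickle.dump(c,open("pics/w8.pkl","wb"));cv2.imwrite("pics/w8.png",c["frame"])
print(pose(o)[0])
cv2.imwrite('pics/w8c.png',cv2.resize(c["frame"][170:340,220:350],None,fx=4.5,fy=3.5,interpolation=cv2.INTER_CUBIC))
c=capture("scene");pickle.dump(c,open("pics/s8.pkl","wb"));cv2.imwrite("pics/s8c.png",cv2.resize(c["frame"][150:230,130:270],None,fx=5.5,fy=5.5,interpolation=cv2.INTER_CUBIC))
c=cam("w8");d=np.array([.728,-.252,.637]);D=np.array([524.5,-194.6,123.7])
for n,L in(("collarface",64),("86",86),("disc",124),("nose",152)): print(n,np.round(wproj(c,D+(L-124)*d),1))
E
```

```text
time: 10.82
tool_pos: [496.6, -185.4, 138.7]
tcp_rot: [-0.053, 1.57, -0.367]
contact_force: [0.4, 0.4, -0.4]
grip_width: 42.3
[ 496.56385763 -185.43102309  138.65929881]
collarface [280.4 195.4]
86 [279.9 224.9]
disc [278.9 281.8]
nose [278.1 329.1]
```

View pics/w8c.png

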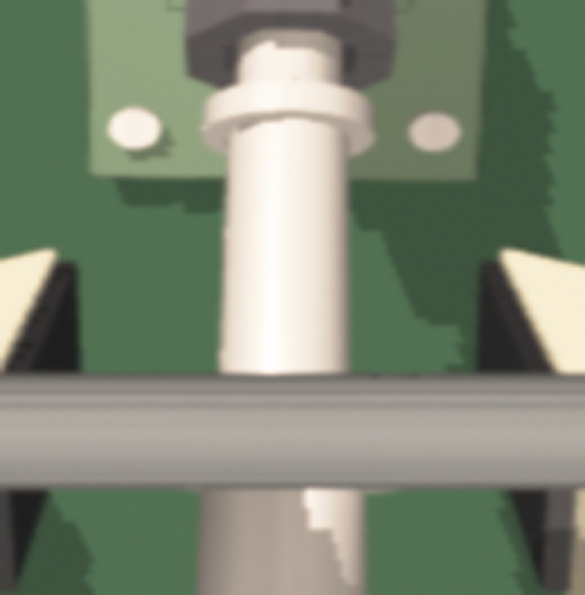

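View pics/s8c.png

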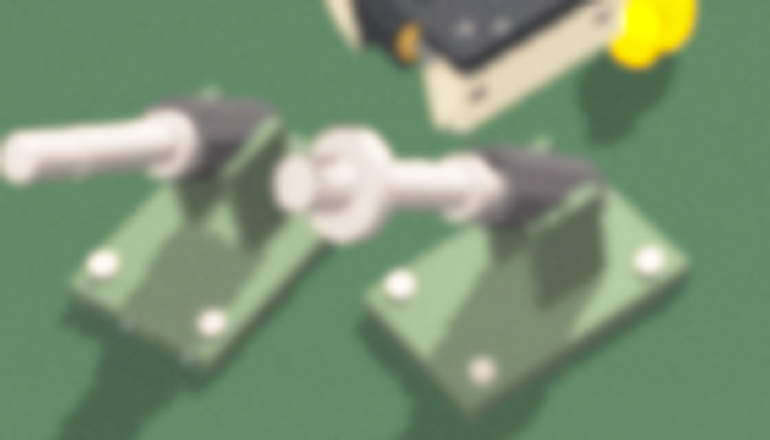

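The arbor stayed ~8 mm drawn out (collar face at row ~206 against 195 before). I descend deeper, allowing for the 22 mm, and grip again.

```bash
python3 -m crank '[{"dx":1,"dy":0,"dz":0.3,"spin":0},{"dx":2.5,"dy":0,"dz":0.3,"spin":0},{"dx":4,"dy":0,"dz":0.3,"spin":0},{"dx":5.5,"dy":0,"dz":0.3,"spin":0},{"dx":6.5,"dy":0,"dz":0.3,"spin":0},{"dx":7.2,"dy":0,"dz":0.3,"spin":0},{"dx":7.6,"dy":0,"dz":0.3,"spin":0},{"dx":7.6,"dy":0,"dz":0.3,"spin":0}]' 60
python3 -m crank '[{"dx":0,"dy":0,"dz":0,"spin":0},{"dx":0,"dy":0,"dz":0,"spin":0},{"dx":0,"dy":0,"dz":0,"spin":0},{"dx":0,"dy":0,"dz":0,"spin":0},{"dx":0,"dy":0,"dz":0,"spin":0},{"dx":0,"dy":0,"dz":0,"spin":0},{"dx":0,"dy":0,"dz":0,"spin":0},{"dx":0,"dy":0,"dz":0,"spin":0}]' 0
python3 - <<'E'
from plant import sensors, capture
from h import *
c=capture("wrist");print(sensors.get_obs()["grip_width"])
cv2.imwrite('pics/w9c.png',cv2.resize(c["frame"][120:350,200:370],None,fx=3,fy=2.5,interpolation=cv2.INTER_CUBIC))
E
```

```text
time: 11.58
tool_pos: [498.9, -186.0, 61.6]
tcp_rot: [2.894, 1.569, 2.58]
contact_force: [0.5, -0.4, 0.2]
grip_width: 55.0
time: 12.25
tool_pos: [499.1, -185.8, 62.5]
tcp_rot: [2.192, 1.57, 1.878]
contact_force: [-0.4, 2.6, 0.5]
grip_width: 17.0
17.159747585138636
```

View pics/w9c.png

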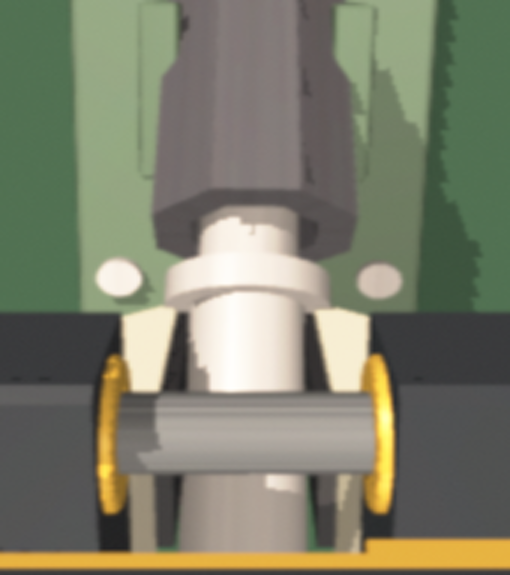

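The width of 17 mm is a full grip on the 18 mm neck. I pull along the sleeve.

```bash
python3 -m crank '[{"dx":-0.3,"dy":0,"dz":0.3,"spin":0},{"dx":-0.6,"dy":0,"dz":0.6,"spin":0},{"dx":-0.9,"dy":0,"dz":0.95,"spin":0},{"dx":-1.25,"dy":0,"dz":1.3,"spin":0},{"dx":-1.6,"dy":0,"dz":1.7,"spin":0},{"dx":-2,"dy":0,"dz":2.1,"spin":0},{"dx":-2,"dy":0,"dz":2.1,"spin":0}]' 0
python3 - <<'E'
from plant import sensors, capture
from h import *
o=sensors.get_obs();print(o["moment"])
c=capture("wrist");c["obs"]=o
cv2.imwrite('pics/w10c.png',cv2.resize(c["frame"][120:350,200:370],None,fx=3,fy=2.5,interpolation=cv2.INTER_CUBIC))
E
```

```text
time: 12.88
tool_pos: [520.6, -193.5, 83.6]
tcp_rot: [-0.174, 1.568, -0.487]
contact_force: [0.4, -0.1, -3.0]
grip_width: 16.8
[ 0.04146732 -0.02733783  0.04371833]
```

View pics/w10c.png

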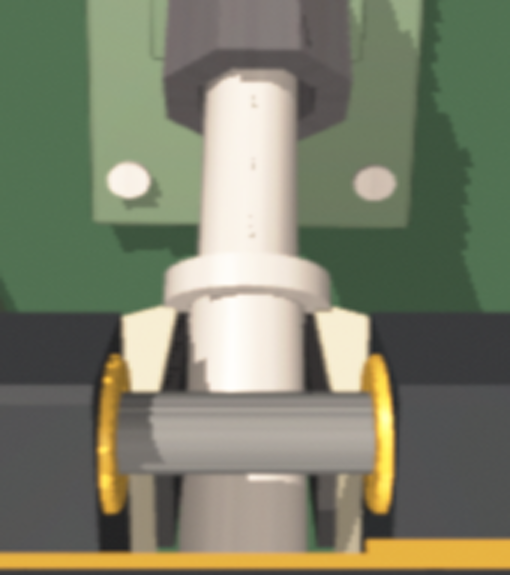

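```bash
python3 -m crank '[{"dx":-0.4,"dy":0,"dz":0.4,"spin":0},{"dx":-0.8,"dy":0,"dz":0.8,"spin":0},{"dx":-1.3,"dy":0,"dz":1.3,"spin":0},{"dx":-1.8,"dy":0,"dz":1.8,"spin":0},{"dx":-2.3,"dy":0,"dz":2.3,"spin":0},{"dx":-2.8,"dy":0,"dz":2.8,"spin":0},{"dx":-3.3,"dy":0,"dz":3.3,"spin":0},{"dx":-3.6,"dy":0,"dz":3.6,"spin":0},{"dx":-3.6,"dy":0,"dz":3.6,"spin":0}]' 0
python3 - <<'E'
from plant import sensors, capture
from h import *
o=sensors.get_obs();print(o["moment"])
c=capture("wrist");c["obs"]=o
cv2.imwrite('pics/w11c.png',cv2.resize(c["frame"][120:350,200:370],None,fx=3,fy=2.5,interpolation=cv2.INTER_CUBIC))
c=capture("scene");cv2.imwrite("pics/s11c.png",cv2.resize(c["frame"][110:260,110:300],None,fx=4,fy=4,interpolation=cv2.INTER_CUBIC))
E
```

```text
time: 13.68
tool_pos: [554.5, -204.3, 119.3]
tcp_rot: [-0.108, 1.569, -0.422]
contact_force: [0.6, 0.1, -2.5]
grip_width: 17.0
[ 0.01693816  0.05782777 -0.00146762]
```

View pics/w11c.png

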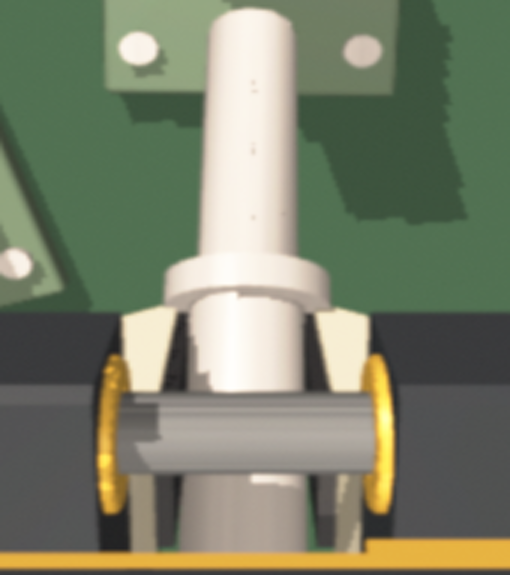

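View pics/s11c.png

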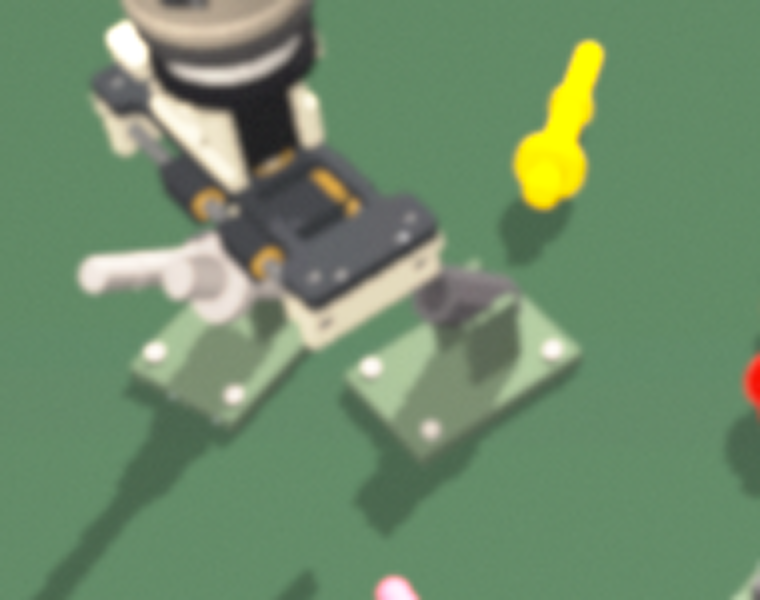

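The arbor is out of the sleeve. The tool can only spin about the vertical, so I'll level the arbor by pressing its shank end onto a station rail while it pivots in the pads. I lift first and plan that.

```bash
python3 -m crank '[{"dx":-2,"dy":0,"dz":0,"spin":0},{"dx":-5,"dy":0,"dz":0,"spin":0},{"dx":-8,"dy":0,"dz":0,"spin":0},{"dx":-11,"dy":0,"dz":0,"spin":0},{"dx":-12,"dy":0,"dz":0,"spin":0},{"dx":-12,"dy":0,"dz":0,"spin":0}]' 0
python3 - <<'E'
from plant import sensors
from h import *
np.set_printoptions(precision=2,suppress=True)
t=cam("top0");s=cam("scene2")
print("case",[plane(t,p,45) for p in [(190,75),(235,77),(187,111),(233,116)]],"screwdriver",plane(t,(205,263),10))
o=sensors.get_obs();print(o["tool_pos"],delta(o,[602,238,240],86))
# home lens: pin top & ring in scene2/top2
a=cam("scene2")["frame"];cv2.imwrite("pics/s2d.png",cv2.resize(a[205:325,285:425],None,fx=5,fy=5,interpolation=cv2.INTER_CUBIC))
a=cam("top2")["frame"];cv2.imwrite("pics/t2d.png",cv2.resize(a[165:225,140:260],None,fx=6,fy=6,interpolation=cv2.INTER_CUBIC))
E
```

```text
time: 14.28
tool_pos: [554.4, -204.3, 241.0]
tcp_rot: [-0.152, 1.565, -0.466]
contact_force: [0.3, 0.9, -2.5]
grip_width: 17.6
case [array([840.12, 203.16,  45.  ]), array([834.78,  80.94,  45.  ]), array([740.1 , 209.23,  45.  ]), array([726.6,  85.1,  45. ])] screwdriver [332.3  159.56  10.  ]
[ 554.39 -204.33  241.01] {'d_cm': array([ 0.02, 43.54, -9.12]), 'cur': np.float64(72.0), 'spin': np.float64(-0.244)}
```

View pics/s2d.png

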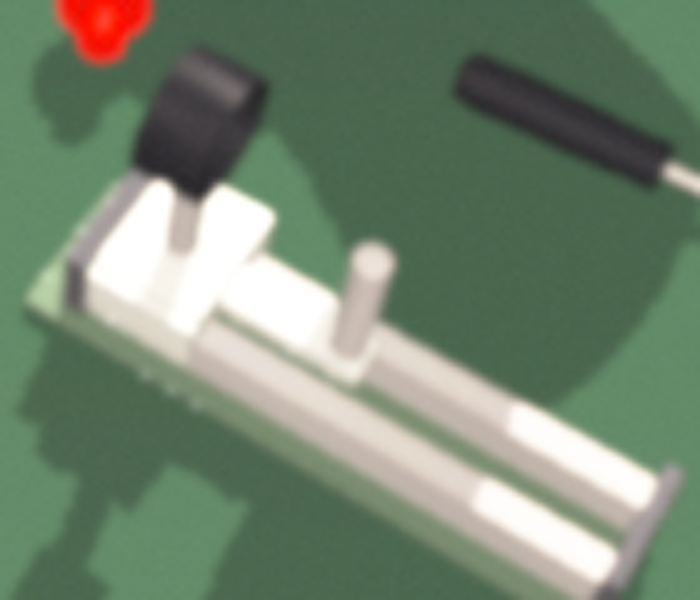

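View pics/t2d.png

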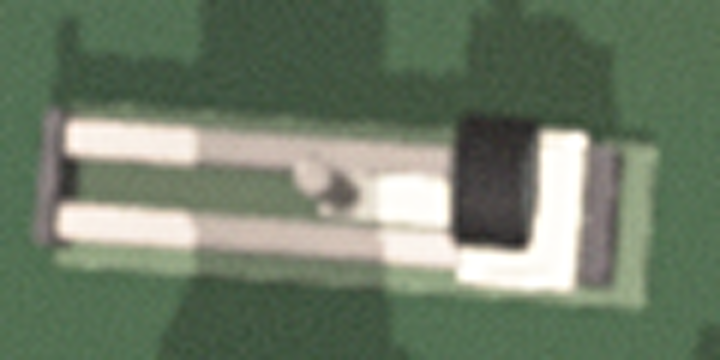

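Carriage at home: the white block touches the stop, pin top at scene crop (373,265) and top crop (310,175), ring at top crop (455–535, 118–250). I'll locate the lens axis from these.

Run:
```python
from h import *
np.set_printoptions(precision=1,suppress=True)
t=cam("top2");s=cam("scene2")
T=lambda *p:cp(p,6,(140,165));S=lambda *p:cp(p,5,(285,205))
print("pin",plane(t,T(310,175),115),plane(s,S(373,265),115))
print("ring sides z140", plane(t,T(495,115),140),plane(t,T(495,250),140), "ends z150",plane(t,T(457,185),168),plane(t,T(537,185),168))
# scene ring: rear rim ellipse? center of silhouette
print("ring centre z140 scene",plane(s,S(200,122),140))
o=np.array([510,179.]);yd=np.array([.0698,.9976]);L=o-80*yd
print("from grip lens mid",L,"view point",L-75*yd)
```

```text
pin [507.4 179.3 115. ] [512.1 179.6 115. ]
ring sides z140 [529.2  99.5 140. ] [474.   98.7 140. ] ends z150 [497.3 110.5 168. ] [497.3  78.8 168. ]
ring centre z140 scene [502.9  98.2 140. ]
from grip lens mid [504.4  99.2] view point [499.2  24.4]
```

```bash
python3 -m crank '[{"dx":0,"dy":2,"dz":0,"spin":0},{"dx":0,"dy":5,"dz":-1,"spin":-0.02},{"dx":0,"dy":9,"dz":-2,"spin":-0.05},{"dx":0,"dy":13,"dz":-3,"spin":-0.08},{"dx":0,"dy":17,"dz":-4,"spin":-0.11},{"dx":0,"dy":21,"dz":-5,"spin":-0.14},{"dx":0,"dy":25,"dz":-6,"spin":-0.17},{"dx":0,"dy":29,"dz":-7,"spin":-0.2},{"dx":0,"dy":33,"dz":-8,"spin":-0.22},{"dx":0,"dy":37,"dz":-8.5,"spin":-0.24},{"dx":0,"dy":40,"dz":-9,"spin":-0.244},{"dx":0,"dy":42.5,"dz":-9.1,"spin":-0.244},{"dx":0,"dy":43.5,"dz":-9.1,"spin":-0.244},{"dx":0,"dy":43.5,"dz":-9.1,"spin":-0.244},{"dx":0,"dy":43.5,"dz":-9.1,"spin":-0.244},{"dx":0,"dy":43.5,"dz":-9.1,"spin":-0.244}]' 0
python3 - <<'E'
from plant import sensors, capture
from h import *
o=sensors.get_obs();print(pose(o)[1][:2,1],o["joint_positions"])
for n in("scene","top","wrist"):
    c=capture(n);c["obs"]=o;pickle.dump(c,open(f"pics/{n}12.pkl","wb"));cv2.imwrite(f"pics/{n}12.png",c["frame"])
E
```

```text
time: 15.62
tool_pos: [600.8, 236.5, 237.3]
tcp_rot: [-2.577, 1.568, -2.648]
contact_force: [-0.4, -0.2, -3.7]
grip_width: 17.0
[0.07089454 0.99748304] [ 2.56711115e-01  5.53507185e-01  1.08188622e+00 -5.47170635e-04
  1.50846277e+00 -1.24309517e+00]
```

View pics/scene12.png

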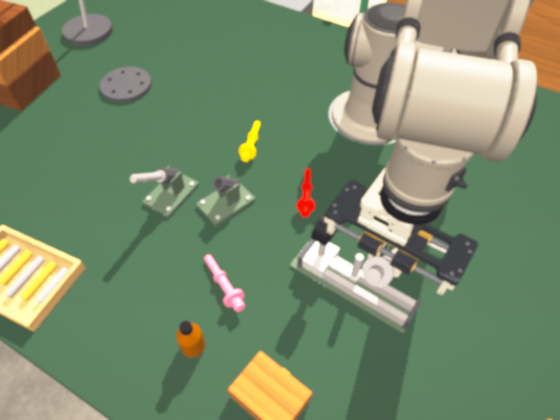

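View pics/wrist12.png

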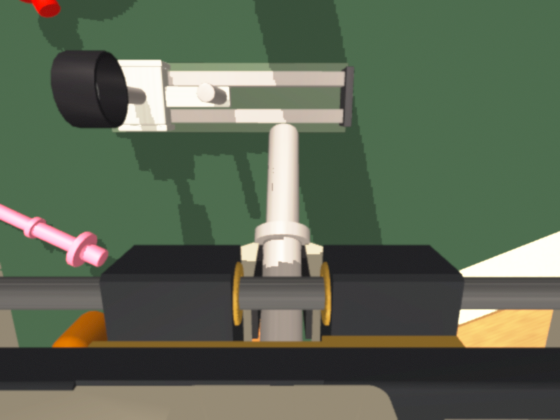

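The shank end shows at (284,128), about 64 mm behind the grip and 48 mm below the axis (bar at ~37°). I shift 10 mm towards the robot so it lands on the rail, then lower.

```bash
python3 -m crank '[{"dx":1,"dy":0,"dz":-0.5,"spin":0},{"dx":3,"dy":0,"dz":-1,"spin":0},{"dx":6,"dy":0,"dz":-1,"spin":0},{"dx":9,"dy":0,"dz":-1,"spin":0},{"dx":12,"dy":0,"dz":-1,"spin":0},{"dx":14.5,"dy":0,"dz":-1,"spin":0},{"dx":16.5,"dy":0,"dz":-1,"spin":0},{"dx":17.7,"dy":0,"dz":-1,"spin":0},{"dx":17.7,"dy":0,"dz":-1,"spin":0},{"dx":17.7,"dy":0,"dz":-1,"spin":0}]' 0
python3 - <<'E'
from plant import sensors, capture
from h import *
for n in("scene","wrist"):
    o=sensors.get_obs();c=capture(n);c["obs"]=o;pickle.dump(c,open(f"pics/{n}13.pkl","wb"));cv2.imwrite(f"pics/{n}13.png",c["frame"])
c=cam("scene13");cv2.imwrite("pics/s13c.png",cv2.resize(c["frame"][200:340,280:480],None,fx=4,fy=4,interpolation=cv2.INTER_CUBIC))
E
```

```text
time: 16.6
tool_pos: [591.5, 238.3, 62.0]
tcp_rot: [0.479, 1.571, 0.409]
contact_force: [0.1, 0.4, -2.8]
grip_width: 17.0
```

View pics/wrist13.png

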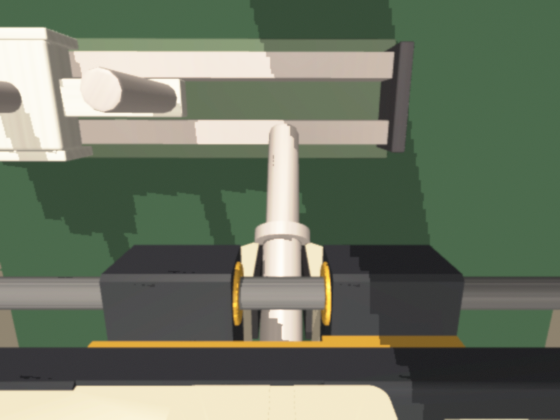

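View pics/s13c.png

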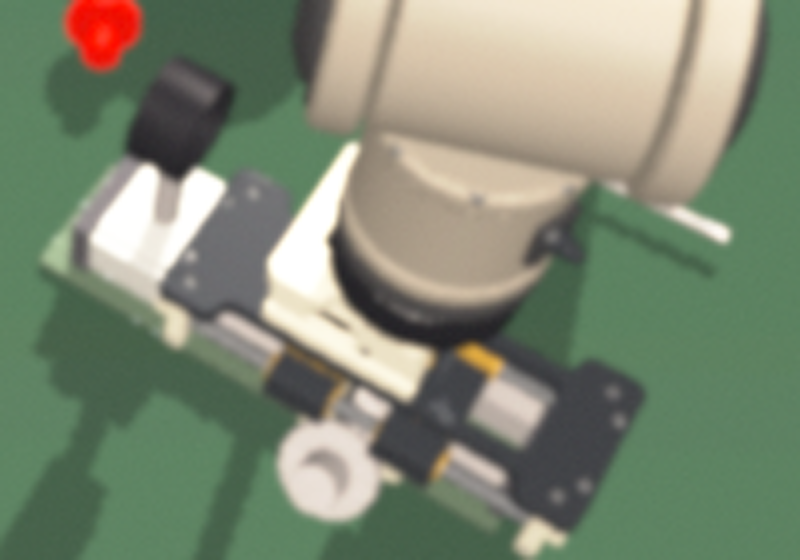

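```bash
python3 -m crank '[{"dx":0.5,"dy":0,"dz":0,"spin":0},{"dx":1,"dy":0,"dz":0,"spin":0},{"dx":1.4,"dy":0,"dz":0,"spin":0},{"dx":1.8,"dy":0,"dz":0,"spin":0},{"dx":2.2,"dy":0,"dz":0,"spin":0},{"dx":2.6,"dy":0,"dz":0,"spin":0},{"dx":3,"dy":0,"dz":0,"spin":0},{"dx":3,"dy":0,"dz":0,"spin":0}]' 0
python3 - <<'E'
from plant import sensors, capture
from h import *
for n in("wrist",):
    o=sensors.get_obs();c=capture(n);c["obs"]=o;pickle.dump(c,open(f"pics/{n}14.pkl","wb"));cv2.imwrite(f"pics/{n}14.png",c["frame"])
E
```

```text
time: 17.37
tool_pos: [590.1, 238.6, 30.5]
tcp_rot: [-2.93, 1.568, -2.999]
contact_force: [-0.7, 1.2, -0.8]
grip_width: 17.2
```

View pics/wrist14.png

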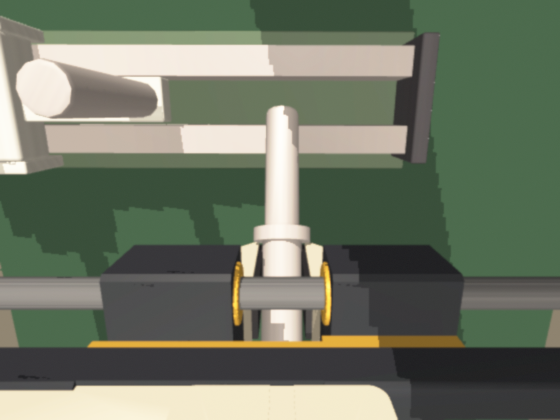

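The shank end moved up to row 108 with only ~2 N, so it is pivoting as intended. I continue.

```bash
python3 -m crank '[{"dx":0.4,"dy":0,"dz":0,"spin":0},{"dx":0.8,"dy":0,"dz":0,"spin":0},{"dx":1.2,"dy":0,"dz":0,"spin":0},{"dx":1.6,"dy":0,"dz":0,"spin":0},{"dx":2,"dy":0,"dz":0,"spin":0},{"dx":2.4,"dy":0,"dz":0,"spin":0},{"dx":2.4,"dy":0,"dz":0,"spin":0}]' 0
python3 - <<'E'
from plant import sensors, capture
from h import *
for n in("wrist","scene"):
    o=sensors.get_obs();c=capture(n);c["obs"]=o;pickle.dump(c,open(f"pics/{n}15.pkl","wb"));cv2.imwrite(f"pics/{n}15.png",c["frame"])
E
```

```text
time: 18.0
tool_pos: [590.6, 238.6, 6.4]
tcp_rot: [-2.867, 1.569, -2.937]
contact_force: [-0.8, 0.1, -1.3]
grip_width: 17.0
```

View pics/wrist15.png

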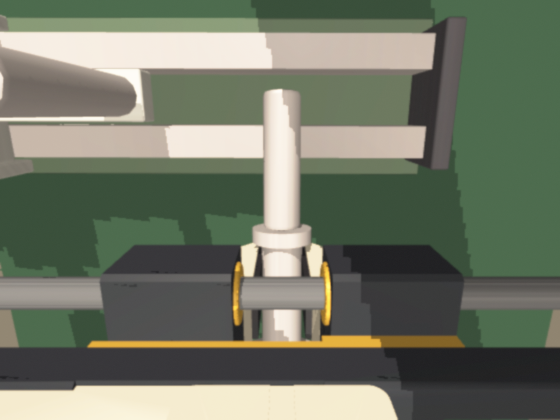

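View pics/scene15.png

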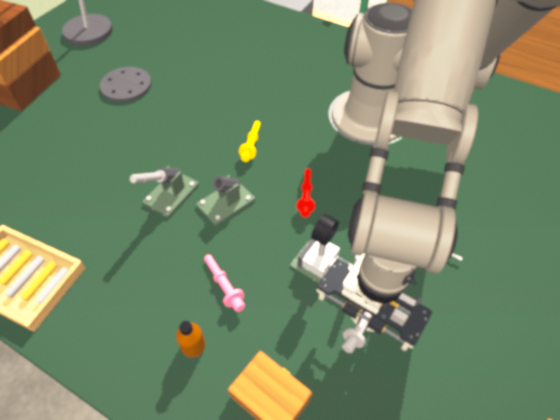

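```bash
python3 -m crank '[{"dx":0.3,"dy":0,"dz":0,"spin":0},{"dx":0.6,"dy":0,"dz":0,"spin":0},{"dx":0.8,"dy":0,"dz":0,"spin":0},{"dx":0.8,"dy":0,"dz":0,"spin":0},{"dx":0.8,"dy":0,"dz":0,"spin":0}]' 0
python3 -m crank '[{"dx":-2,"dy":0,"dz":0,"spin":0},{"dx":-5,"dy":0,"dz":0,"spin":0},{"dx":-9,"dy":0,"dz":0,"spin":0},{"dx":-13,"dy":0,"dz":0,"spin":0},{"dx":-17,"dy":0,"dz":0,"spin":0},{"dx":-20,"dy":0,"dz":0,"spin":0},{"dx":-21,"dy":0,"dz":0,"spin":0},{"dx":-21,"dy":0,"dz":0,"spin":0},{"dx":-21,"dy":0,"dz":0,"spin":0}]' 0
python3 - <<'E'
from plant import sensors, capture
from h import *
for n in("wrist","scene","top"):
    o=sensors.get_obs();c=capture(n);c["obs"]=o;pickle.dump(c,open(f"pics/{n}16.pkl","wb"));cv2.imwrite(f"pics/{n}16.png",c["frame"])
E
```

```text
time: 18.52
tool_pos: [591.3, 238.7, -0.5]
tcp_rot: [0.632, 1.571, 0.562]
contact_force: [1.2, 0.4, -0.7]
grip_width: 16.7
time: 19.27
tool_pos: [590.3, 238.5, 207.7]
tcp_rot: [-2.857, 1.568, -2.927]
contact_force: [0.1, 0.0, -4.3]
grip_width: 16.8
```

View pics/wrist16.png

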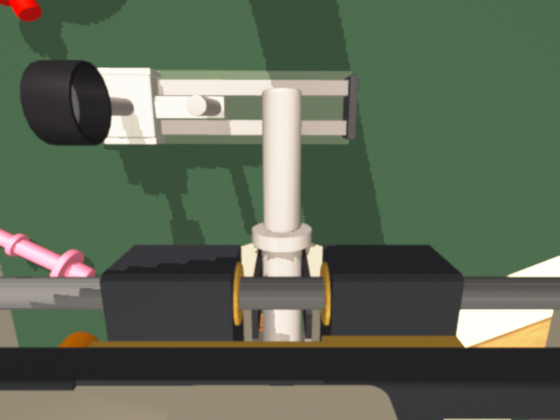

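View pics/scene16.png

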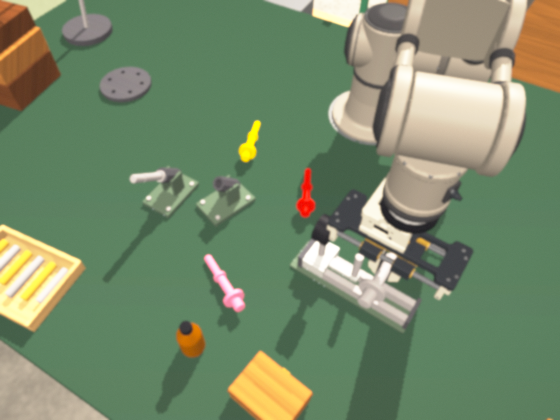

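View pics/top16.png

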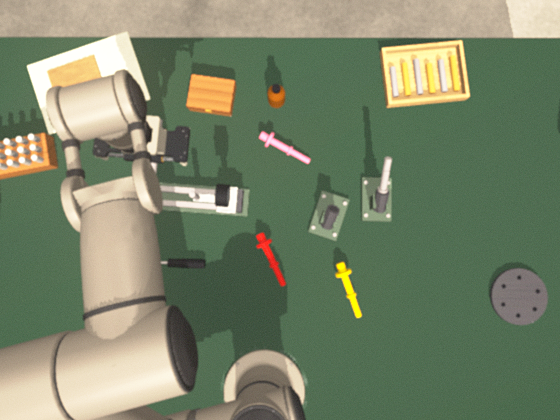

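Run:
```python
from h import *
c=cam("scene16");cv2.imwrite("pics/s16c.png",cv2.resize(c["frame"][240:330,330:430],None,fx=6,fy=6,interpolation=cv2.INTER_CUBIC))
c=cam("wrist16");cv2.imwrite("pics/w16c.png",cv2.resize(c["frame"][80:350,220:345],None,fx=4,fy=2.2,interpolation=cv2.INTER_CUBIC))
```

```text
(no output)
```

View pics/s16c.png

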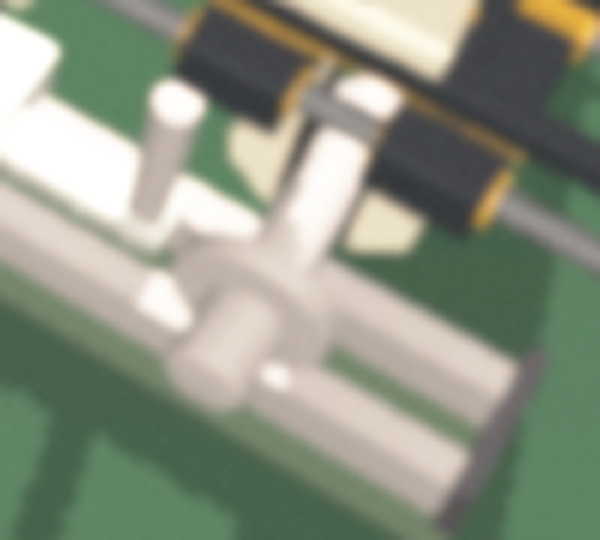

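View pics/w16c.png

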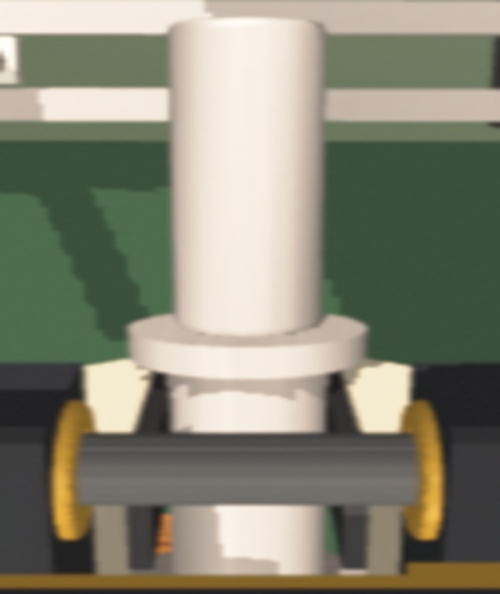

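Run:
```python
from h import *
np.set_printoptions(precision=1,suppress=True)
s=cam("scene16");w=cam("wrist16");p,R=pose(w["obs"]);f=R[:,2].copy();l=R[:,1]
print(p,f,np.degrees(np.arctan2(f[1],f[0])))
S=lambda *q:cp(q,6,(330,240))
def inpl(o,d,off=0):
    k=((p+off*l-o)@l)/(d@l);X=o+k*d;return (X-p)@f,X[2]-p[2]
for n,q in(("nose152",(205,375)),("disc front128",(250,315)),("disc",(255,306)),("neckmid",(320,205)),("collar",(368,100))): print(n,np.round(inpl(*ray(s,S(*q))),1))
W=wT(w)
for off in(0,-3): 
  for n,q in(("end",(247/4+220,32/2.2+80)),("collar64",(247/4+220,372/2.2+80))): print("w",off,n,np.round(inpl(*ray(w,q,W),off),1))
```

```text
[590.3 238.5 207.7] [ 1.  -0.1 -0. ] -3.9975092766842377
nose152 [75.9 50.8]
disc front128 [46.3 33.8]
disc [44.1 35.2]
neckmid [ 5.7 30.3]
collar [-3.8 70.7]
w 0 end [   5.9 1729.6]
w 0 collar64 [-637.8 1621.2]
w -3 end [ 132.5 4271.1]
w -3 collar64 [-1570.6  3984.2]
```

```bash
cat > tilt.py <<'E'
from h import *
import sys
def tilt(name,rows):
    c=cam(name);g=c["frame"].astype(float).min(2)  # bright shank: high min; green bg: low
    V=[];Wd=[];U=[]
    for v in rows:
        r=g[v,240:330];
        up=r>110
        k=40
        a=k
        while a>0 and up[a]:a-=1
        b=k
        while b<89 and up[b]:b+=1
        L=a+(110-r[a])/(r[a+1]-r[a]); Rr=b-1+(r[b-1]-110)/(r[b-1]-r[b])
        V.append(v);Wd.append(Rr-L);U.append((L+Rr)/2+240)
    V=np.array(V);Wd=np.array(Wd)
    good=np.abs(Wd-np.median(Wd))<4
    P=np.polyfit(V[good],1/Wd[good],1)
    y=(V[[0,-1]]-c["cy"])/c["f"]; D=c["f"]*16*np.polyval(P,V[[0,-1]])
    a=np.degrees(np.arctan2(D[1]-D[0],y[1]*D[1]-y[0]*D[0]))
    M=c["mount"];base=np.degrees(np.arctan2(M[0][1]*-1,M[2][1]))
    q=np.polyfit(V[good],np.array(U)[good],1)
    print(name,"depths",D.round(1),"cam angle",a.round(2),"nose-up tilt",(base-a).round(2),good.sum(),"centre slope",q[0].round(4),Wd[good][[0,-1]].round(2))
tilt(sys.argv[1],range(int(sys.argv[2]),int(sys.argv[3])))
E
python3 tilt.py wrist16 150 222; python3 tilt.py wrist16 143 222; python3 tilt.py wrist15 175 222;python3 tilt.py wrist12 150 222
```

```text
wrist16 depths [150.3 156.7] cam angle 11.92 nose-up tilt 3.11 72 centre slope -0.0016 [37.57 36.21]
wrist16 depths [149.6 156.7] cam angle 12.17 nose-up tilt 2.85 79 centre slope -0.0021 [38.22 36.21]
wrist15 depths [157.3 159.5] cam angle 6.17 nose-up tilt 8.85 47 centre slope -0.004 [36.04 35.54]
wrist12 depths [190.  171.2] cam angle -26.64 nose-up tilt 41.67 72 centre slope -0.015 [29.61 33.06]
```

The tilt is now ~3° nose-up, measured from the shank's width taper, well inside 12°. Next I work out the move to the viewing point.

```bash
python3 -c "
from h import *
from plant import sensors
o=sensors.get_obs();print(o['tool_pos'],o['grip_width'],delta(o,[454.6,27.1,103],86))"
```

```text
[589.83577353 238.35847025 206.18963196] 17.162390472529548 {'d_cm': array([ 10.42, -22.  , -11.96]), 'cur': np.float64(86.0), 'spin': np.float64(-0.0)}
```

```bash
python3 -m crank '[{"dx":0,"dy":-1,"dz":-0.5,"spin":0},{"dx":0,"dy":-3,"dz":-1.5,"spin":0},{"dx":0,"dy":-6,"dz":-3,"spin":0},{"dx":0,"dy":-9,"dz":-4.8,"spin":0},{"dx":0,"dy":-12,"dz":-6.5,"spin":0},{"dx":0,"dy":-15,"dz":-8,"spin":0},{"dx":0,"dy":-18,"dz":-9.7,"spin":0},{"dx":0,"dy":-20.5,"dz":-11.2,"spin":0},{"dx":0,"dy":-22,"dz":-12,"spin":0},{"dx":0,"dy":-22,"dz":-12,"spin":0},{"dx":2,"dy":-22,"dz":-12,"spin":0},{"dx":4,"dy":-22,"dz":-12,"spin":0},{"dx":6,"dy":-22,"dz":-12,"spin":0},{"dx":8,"dy":-22,"dz":-12,"spin":0},{"dx":9.5,"dy":-22,"dz":-12,"spin":0},{"dx":10.4,"dy":-22,"dz":-12,"spin":0},{"dx":10.4,"dy":-22,"dz":-12,"spin":0},{"dx":10.4,"dy":-22,"dz":-12,"spin":0}]' 0
python3 - <<'E'
from plant import sensors, capture
from h import *
for n in("wrist","scene","top"):
    o=sensors.get_obs();c=capture(n);c["obs"]=o;pickle.dump(c,open(f"pics/{n}17.pkl","wb"));cv2.imwrite(f"pics/{n}17.png",c["frame"])
c=cam("scene17");cv2.imwrite("pics/s17c.png",cv2.resize(c["frame"][175:315,260:430],None,fx=4.5,fy=4.2,interpolation=cv2.INTER_CUBIC))
c=cam("top17");cv2.imwrite("pics/t17c.png",cv2.resize(c["frame"][150:260,140:320],None,fx=4.4,fy=4.4,interpolation=cv2.INTER_CUBIC))
E
python3 tilt.py wrist17 150 222
```

```text
time: 20.92
tool_pos: [456.0, 27.9, 105.1]
tcp_rot: [2.979, 1.569, 2.91]
contact_force: [-0.8, -0.1, -2.3]
grip_width: 16.9
wrist17 depths [149.7 156.3] cam angle 12.26 nose-up tilt 2.77 72 centre slope -0.004 [37.5  36.34]
```

View pics/s17c.png

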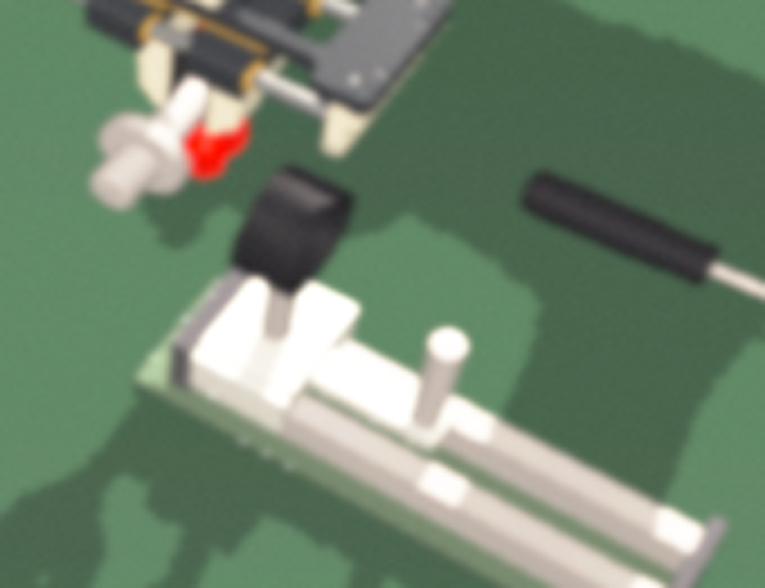

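View pics/t17c.png

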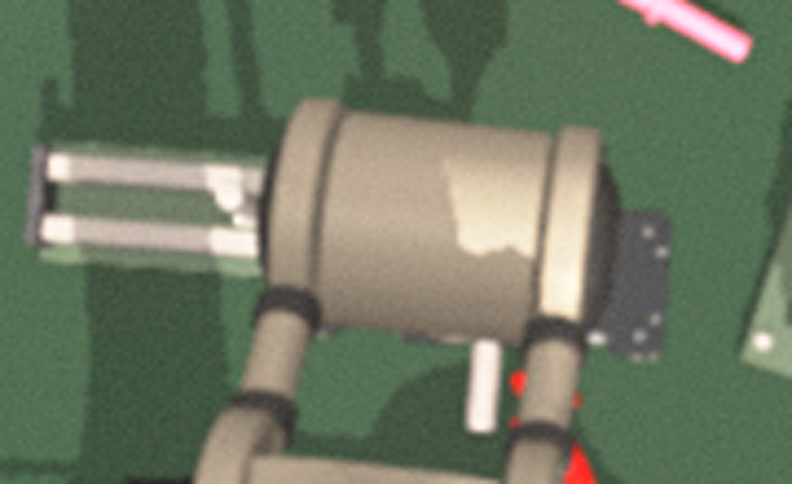

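View pics/wrist17.png

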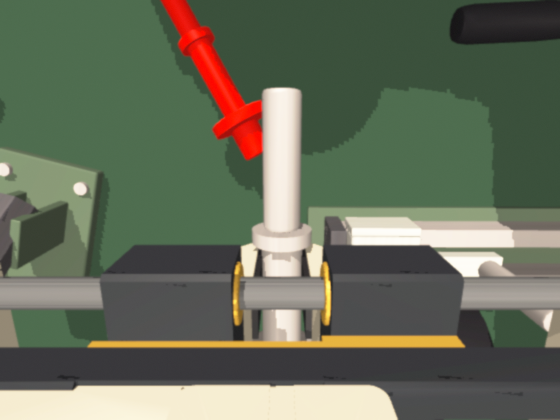

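Run:
```python
from h import *
np.set_printoptions(precision=1,suppress=True)
s=cam("scene17");t=cam("top17");w=cam("wrist17");p,R=pose(w["obs"]);f=R[:,2];l=R[:,1]
S=lambda q:((q[0]+.5)/4.5-.5+260,(q[1]+.5)/4.2-.5+175)
def inpl(o,d):
    k=((p-o)@l)/(d@l);X=o+k*d;return X
print(p)
for n,q in(("disc",(143,152)),("nose",(112,188))):
    X=inpl(*ray(s,S(q)));print(n,X,np.round([(X-p)@f,X[2]-p[2]],1))
e=plane(t,cp((481,430),4.4,(140,150)),137);print("shank end",e,(e-p)@f,(e-p)@l)
# ring axis check in scene at z140
print("ring mid",plane(s,S((293,225)),140))
for X in ([498.5,24,140],[503.5,99,140],p+44*f+[0,0,37],p+72*f+[0,0,39]): 
    u=proj(s,X);print("proj",X,np.round([(u[0]-260)*4.5,(u[1]-175)*4.2]))
```

```text
[456.   27.9 105.1]
disc [504.1  24.6 150.2] [48.1 45.1]
nose [528.3  22.9 149.2] [72.4 44.1]
shank end [374.7  32.8 137. ] -81.53590371565836 -0.7655905650787874
ring mid [501.   97.5 140. ]
proj [498.5, 24, 140] [146. 155.]
proj [503.5, 99, 140] [292. 229.]
proj [499.9  24.9 142. ] [146. 155.]
proj [527.8  22.9 144. ] [111. 192.]
```

The disc is seen at crop (143,152), and the target projects to (146,155), about a pixel apart. The heights suggest it is 2–8 mm high, so I lower 4 mm and let it settle.

```bash
python3 -m crank '[{"dx":0.2,"dy":0,"dz":0,"spin":0},{"dx":0.4,"dy":0,"dz":0,"spin":0},{"dx":0.4,"dy":0,"dz":0,"spin":0},{"dx":0.4,"dy":0,"dz":0,"spin":0},{"dx":0.4,"dy":0,"dz":0,"spin":0},{"dx":0.4,"dy":0,"dz":0,"spin":0},{"dx":0.4,"dy":0,"dz":0,"spin":0},{"dx":0.4,"dy":0,"dz":0,"spin":0},{"dx":0.4,"dy":0,"dz":0,"spin":0},{"dx":0.4,"dy":0,"dz":0,"spin":0}]' 0
python3 - <<'E'
from plant import sensors, capture
from h import *
for n in("wrist","scene"):
    o=sensors.get_obs();c=capture(n);c["obs"]=o;pickle.dump(c,open(f"pics/{n}18.pkl","wb"));cv2.imwrite(f"pics/{n}18.png",c["frame"])
print(o["dq"].round(4),o["grip_width"])
E
python3 tilt.py wrist18 150 222
```

```text
time: 21.9
tool_pos: [456.1, 27.6, 101.5]
tcp_rot: [1.262, 1.571, 1.193]
contact_force: [0.7, 0.5, -3.2]
grip_width: 17.3
[-0.0009 -0.001   0.0003 -0.0005 -0.0007 -0.0005] 17.114275561299642
wrist18 depths [149.6 156.1] cam angle 12.03 nose-up tilt 2.99 72 centre slope -0.004 [37.5  36.42]
```

View pics/scene18.png

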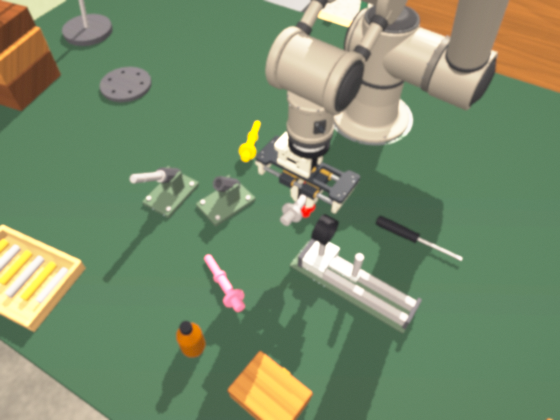

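The arbor is held still in front of the lens, with its disc at (292,212). The carriage is home and the plain arbor and the other things on the bench are where they were. I hand in.

```bash
python3 -c "
from plant import bot
print(bot.close_job())"
```

```text
the job is handed in; nothing more can be done
None
```

I handed the job in at about 22 s with the carriage home and the flanged arbor held level in front of the lens. No verdict came back, so what follows rests on my own checks.

**What I did**
- I pinched the push pin and slid the carriage until the reaction rose from 8.5 N to 37 N. The picture showed the carriage against the end stop, and it was still there at the end.
- I drew the flanged arbor out of its sleeve. The tool can only spin about the vertical, so I levelled the arbor by pressing its shank onto an empty stretch of rail while it pivoted in the pads.
- I then held it crosswise in front of the lens.

**Last checks**
- **Grip and rest:** the opening was 17 mm on the 18 mm neck, and the joint speeds were about 0.
- **Contact:** the force reading was about -3 N, roughly the arbor's own weight, so nothing seemed to be touching it.
- **Angle:** the arbor was about 3° nose-up, and crosswise within about 1° judging by the tool's yaw.
- **Disc position:** before a final 4 mm lowering, the disc appeared within about one pixel of where the viewing point projects.

**What failed or disagreed**
- **First grip:** it slid off and drew the arbor only about 8 mm out. The fingertips appear to end about 22 mm short of the reported TCP, against the description; I gripped deeper and the second grip held.
- **Disc height:** my estimates disagreed by several millimetres, about 138 to 146 mm after that lowering, against the 140 mm wanted and ±18 mm allowed.
- **Bystanders:** I checked by eye in the pictures only. They looked unmoved, but I did not measure them.

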